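Load the trunnion drill jig and set it to 30 degrees

ROBOT

A 6-joint arm with a two-finger parallel gripper is mounted at the origin on the work surface. World frame = base frame: x ahead of the robot, y to its left, z up, the work surface at z = 0. Lengths are in m, angles in rad, forces in N, time in s.
With the tool pointing down it reaches from about 0.275 to 0.85 m from the base axis. Payload 19 kg.
Tool frame: the origin (TCP) lies at the very end of the fingers, on their centre line; the grasp point (between the pads) lies 19 mm behind it; z points along the fingers, y is the line along which they close (so a half turn about z gives the same grasp; the last joint's range is limited). The gripper opens to 85 mm and grips with 20 to 120 N. Pads are 22 mm wide; open, the fingers measure 114 mm over their backs; the gripper's body (76 mm by 85 mm) begins 54 mm behind the grasp point. The pads swing forward as they close: fully open they stand 13 mm farther back than shut.
Start: joints at [0.975, 0.15, 1.437, -0, 1.554, -0.134], TCP at [0.256, 0.515, 0.231] pointing down, gripper open.
Joint ranges: [-2.8, 2.8], [-0.68, 2.1], [0.12, 2.68], [-1.39, 4.53], [0.16, 2.79], [-2.81, 2.81]. Speed limits (rad/s): [1.89, 1.89, 2.22, 3.01, 3.01, 3.01].

INTERFACE

Orientations are given as a unit quaternion [w, x, y, z].
In Python, from cell import state, capture, finish_job gives the robot as it stands. The module is installed in compiled form; this text tells all that it offers.
- The arm moves only by the shell command python3 -m pendant 'ROWS' [FORCE]. ROWS is JSON, a list of rows, each a list of 5 numbers: the gripper's target within -1 to 1 (shut at 1, half-way at 0, fully open at -1), then the shift along the tool's x, y, z in mm, then the turn about the tool's z in rad. A call has 1 to 8 rows; each row shifts and turns the commanded pose from where the row before left it, along the tool's axes as they then stand; what a row does not reach is not made up. A row lasts 1/12 s, in which the tool goes at most 41.7 mm and 7.16 degrees, less where a joint would pass 70% of its speed; a pose out of reach is approached as far as the arm can. A call with a gripper value outside its range is refused whole. The fingers move at their own pace and stop on an object; FORCE is the grip in N (left out, the last holds). Time passes only in rows, so rows that do not move let the fingers close. It gives the time, the measured TCP pose, the force, the opening and the grip force at its end, in the units of the state.
- state(): the state, without advancing time (a new reading comes with each control period).
- capture(name): name is "side" or "top" or "wrist"; returns a dict with "color" (420x560x3 uint8, blue, green, red), "intrinsics" (3x3 intrinsics, pixels), "R" (3x3) and "t" (3): a world point X has camera coordinates R X + t; the wrist camera has in their place "tool_from_camera" (4x4, takes a point from camera to tool coordinates, whose origin is the TCP and whose axes are the flange's). Camera axes: x right, y down, z forward; pixel columns grow to the right and rows downward; lengths in m; the calibration is good to about 2 mm. A picture is of the moment at which its call begins: read the wrist's pose just before it. There is no depth.
- finish_job(): hands the job in; it is judged then, once.
The state is a dict: "time": time; "q": joint angles; "joint_velocities": joint speeds; "joint_torque": joint torques, N m; "position": TCP position; "orientation": TCP orientation; "force": force on the tool from outside, world axes, zero at the start; "moment": the same for the moment, N m; "gripper_width": finger opening in m; "gripper_force": force on a finger pad.
Only numpy, scipy, OpenCV 4.12 (cv2) and the standard library are available. Lean on these libraries where they do the work, as an engineer would, in place of code of your own. Each camera call takes 0.05 s, during which the arm holds its last target. There are 200 camera calls.

TASK

Get the tilting drill jig ready for drilling: swing its tray level and lock it there with the pin, lay every aluminium block flat in a nest of its own with the blue side up, and slide the bush plate fully shut over them. Then pull the pin, swing the front of the tray up to 30 degrees (the notch with the red dots) and push the pin fully home again, leaving the other things on the bench where they are.

Things in the scene. Friction and masses are not known exactly. Their poses are not given: they have to be found in the camera images.
- jig: Green cast base of the trunnion drill jig, bolted down: plate 200 x 370 x 16 mm with two bearing uprights (130 mm left and right of its middle, 14 mm thick, 166 mm high) and, on its right as seen from the robot, a narrow tower 250 mm high (196 mm right of the middle) that carries the lock pin. Origin: on the bench, under the middle of the tray. x points to the back of the jig (away from its front handle), y to its left, z up.
- tray (a joint): Angle (rad) of the swinging tray about its horizontal trunnion axis, which runs left-right (along the jig's y). 0 = level; positive = front (the red handle side) swung up, back down. Travel -0.14 to 0.92. A stiff bearing (about 0.9 N m) holds it wherever it is left when the lock pin is up. An index disc of 70 mm radius on the right end of the axis has four notches: level, 15, 30 and 45 degrees (0, 0.262, 0.524, 0.785 rad); the 30 degree notch has red dots, the others white.
- tray_axis (a point): A point of the tray: the middle of the trunnion axis, 150 mm above the bench, straight above the jig's origin; turns with the tray. x to the tray's back, y to its left (along the axis), z square to the tray's floor. The tray floor, on which the blanks lie, is at z = -16 mm. The tray measures 130 mm front to back and 224 mm across; its side rails reach 190 mm back and 30 mm up.
- swing_handle (a point): A point of the tray: the middle of its red handle bar, a round bar 18 mm thick and 136 mm long that runs left-right in front of the tray, 110 mm in front of the trunnion axis and 25 mm above it when level (about 30 mm clear of the tray). It can be pinched from above front and back and turns in the grip as the tray swings.
- pin (a joint): Height (m) of the captive lock pin (index plunger), which slides straight up and down in the tower over the index disc. 0 = fully home in a notch, locking the tray; 0.022 = fully lifted. It needs about 4 N to move and stays where it is left. From 0.012 up the tray is free to swing. When no notch is under it, it stops on the disc's rim at about 0.010; its round tip draws the tray into line when within about 1.5 degrees of a notch.
- pin_knob (a point): A point of the lock pin: the middle of its yellow round knob, 28 mm across and 26 mm high, 277 mm above the bench when the pin is home, 165 mm to the right of the middle of the jig. The knob's underside is 14 mm above the steel guide block when home.
- plate (a joint): Slide (m) of the aluminium bush plate that slides over the nests in the tray's rails. 0 = fully shut over all nests, against its stop; grows as it slides to the back; 0.125 = fully open, off the nests. It needs about 5 N to move and stays where it is left.
- plate_handle (a point): A point of the bush plate: the middle of its black handle bar, 12 mm thick and 110 mm long, which runs left-right 22 mm above the plate (48 mm above the trunnion axis when level). With the plate shut it is right above the axis; the plate (126 x 202 x 6 mm, two rows of steel bushes) reaches 63 mm to either side of it front and back. Pinch it from above, front and back.
- nest1 (a point): A point: centre of the floor of nest 1 of the four, the leftmost. The four nests lie side by side across the tray, 50 mm apart; each is a pocket 71 mm (front to back) by 43 mm with low walls (ribs 10 mm high and 7 mm thick between nests, stops 8 mm high and 7 mm thick at the ends; 20 mm of clear floor beyond each stop). Axes as for tray_axis.
- nest2 (a point): A point: centre of the floor of nest 2 of the four, second from the left. The four nests lie side by side across the tray, 50 mm apart; each is a pocket 71 mm (front to back) by 43 mm with low walls (ribs 10 mm high and 7 mm thick between nests, stops 8 mm high and 7 mm thick at the ends; 20 mm of clear floor beyond each stop). Axes as for tray_axis.
- nest3 (a point): A point: centre of the floor of nest 3 of the four, third from the left. The four nests lie side by side across the tray, 50 mm apart; each is a pocket 71 mm (front to back) by 43 mm with low walls (ribs 10 mm high and 7 mm thick between nests, stops 8 mm high and 7 mm thick at the ends; 20 mm of clear floor beyond each stop). Axes as for tray_axis.
- nest4 (a point): A point: centre of the floor of nest 4 of the four, the rightmost, nearest the pin tower. The four nests lie side by side across the tray, 50 mm apart; each is a pocket 71 mm (front to back) by 43 mm with low walls (ribs 10 mm high and 7 mm thick between nests, stops 8 mm high and 7 mm thick at the ends; 20 mm of clear floor beyond each stop). Axes as for tray_axis.
- blank1: Aluminium block to be drilled, 64 x 36 x 32 mm, about 0.2 kg, its top painted blue with white scribed lines; 2 to 4 of them lie blue side up on the bench, all alike. Origin: centre of its underside; x along its length, z up. In a nest its length runs front to back, either way round, gripped by its ends (the upper 22 mm stand clear of the nest's stops).
- blank2: Aluminium block to be drilled, 64 x 36 x 32 mm, about 0.2 kg, its top painted blue with white scribed lines; 2 to 4 of them lie blue side up on the bench, all alike. Origin: centre of its underside; x along its length, z up. In a nest its length runs front to back, either way round, gripped by its ends (the upper 22 mm stand clear of the nest's stops).
- blank3: Aluminium block to be drilled, 64 x 36 x 32 mm, about 0.2 kg, its top painted blue with white scribed lines; 2 to 4 of them lie blue side up on the bench, all alike. Origin: centre of its underside; x along its length, z up. In a nest its length runs front to back, either way round, gripped by its ends (the upper 22 mm stand clear of the nest's stops).
- blank4: Aluminium block to be drilled, 64 x 36 x 32 mm, about 0.2 kg, its top painted blue with white scribed lines; 2 to 4 of them lie blue side up on the bench, all alike. Origin: centre of its underside; x along its length, z up. In a nest its length runs front to back, either way round, gripped by its ends (the upper 22 mm stand clear of the nest's stops).
- dye_tin: Bystander: small round blue tin, 44 mm across, 42 mm high, standing among the blanks. Origin: centre of its underside.
- tape_measure: Bystander: yellow tape measure, 74 x 68 x 38 mm. Origin: centre of its underside.
- wrench: Bystander: steel wrench, 200 mm long, lying flat. Origin: under its middle.
- hammer: Bystander: hammer, 300 mm long, lying. Origin: under its middle.
- oil_bottle: Bystander: black bottle with red cap, 64 mm across, 170 mm high. Origin: centre of its underside.
- mug: Bystander: blue mug, 82 mm across, 90 mm high. Origin: centre of its underside.
- brush: Bystander: bench brush, 200 mm long, lying between the jig and the blocks. Origin: under its middle.

How it is judged:
On the way, in this order (a step that is already met when the one before it is completed fails the run):
1. the tray is level (within 2 degrees) and the pin is home (value of joint tray between -0.035 and 0.035 rad and value of joint pin below 0.004 m), for 0.2 s.
2. every block lies flat in a nest, the tray still locked level (all of step 1 and x of blank1 in the frame of tray_axis between -0.008 and 0.008 m and y of blank1 in the frame of tray_axis between -0.1 and 0.1 m and z of blank1 in the frame of tray_axis between -0.021 and -0.0125 m and angle between the z axis of each of blank1, blank2, blank3, blank4 and the z axis of tray_axis, either way round below 0.09 rad and x of blank2 in the frame of tray_axis between -0.008 and 0.008 m and y of blank2 in the frame of tray_axis between -0.1 and 0.1 m and z of blank2 in the frame of tray_axis between -0.021 and -0.0125 m and x of blank3 in the frame of tray_axis between -0.008 and 0.008 m and y of blank3 in the frame of tray_axis between -0.1 and 0.1 m and z of blank3 in the frame of tray_axis between -0.021 and -0.0125 m and x of blank4 in the frame of tray_axis between -0.008 and 0.008 m and y of blank4 in the frame of tray_axis between -0.1 and 0.1 m and z of blank4 in the frame of tray_axis between -0.021 and -0.0125 m), for 0.2 s.
3. the bush plate is fully shut over the blocks, the tray still locked level (all of step 2 and value of joint plate below 0.005 m), for 0.2 s.
At the end, for the whole second after the job is handed in: The tray stands at 30 degrees, front up (within 2 degrees), with the pin home (within 4 mm); the bush plate is shut (within 5 mm); every block present lies flat on the floor of a nest of its own, blue side up (within 8 mm front to back); nothing moves (value of joint tray between 0.4886 and 0.5586 rad and value of joint pin below 0.004 m and value of joint plate below 0.005 m and x of blank1 in the frame of tray_axis between -0.008 and 0.008 m and y of blank1 in the frame of tray_axis between -0.1 and 0.1 m and z of blank1 in the frame of tray_axis between -0.021 and -0.0125 m and angle between the z axis of each of blank1, blank2, blank3, blank4 and the z axis of tray_axis, either way round below 0.09 rad and x of blank2 in the frame of tray_axis between -0.008 and 0.008 m and y of blank2 in the frame of tray_axis between -0.1 and 0.1 m and z of blank2 in the frame of tray_axis between -0.021 and -0.0125 m and x of blank3 in the frame of tray_axis between -0.008 and 0.008 m and y of blank3 in the frame of tray_axis between -0.1 and 0.1 m and z of blank3 in the frame of tray_axis between -0.021 and -0.0125 m and x of blank4 in the frame of tray_axis between -0.008 and 0.008 m and y of blank4 in the frame of tray_axis between -0.1 and 0.1 m and z of blank4 in the frame of tray_axis between -0.021 and -0.0125 m and velocity of joint tray between -0.03 and 0.03 rad/s); the robot touches nothing.
It fails at once if any of the bystanders is moved more than 5 cm (distance of any of dye_tin, tape_measure, wrench, hammer, oil_bottle, mug, brush from where it was at the start of the episode above 0.05 m).
Of blank1, blank2, blank3, blank4 only 2 to 4 are there at a start; the rules pass over those that are not, and their reading is None.
At some moment in a run one of blank1, blank2, blank3, blank4 may be knocked a few centimetres aside while the robot is not near it.
Once in a run the grip may slacken for a moment while it holds something.
It also fails if it takes over 210 s, if anything falls off the work surface, if the arm or the gripper's body presses on something with over 40 N, if the wrist force passes 120 N, or if a joint passes its speed limit or range.

## Working session

There is one attempt and no reset: what is moved stays moved. The work goes in short steps, Python scripts to look and compute and a shell command to move; the robot and the scene stay as the last step left them, time stands still between calls to the robot, and variables do not carry over. Pictures are saved under pics/ and viewed, at most 14 in all, crops included, and the job is handed in when it is done.

```bash
mkdir -p pics
cat > h.py <<'E'
import numpy as np, cv2
from cell import state, capture
from scipy.spatial.transform import Rotation as Ro
def Rq(q): return Ro.from_quat([q[1],q[2],q[3],q[0]]).as_matrix()
def cam(name):
    s=state(); c=capture(name)
    if name=="wrist":
        T=np.array(c["tool_from_camera"]); Rt=Rq(s["orientation"])
        Rwc=Rt@T[:3,:3]; o=Rt@T[:3,3]+np.array(s["position"])
        c["R"]=Rwc.T; c["t"]=-Rwc.T@o
    c["R"]=np.array(c["R"]);c["t"]=np.array(c["t"]);c["K"]=np.array(c["intrinsics"])
    return c
def ray(c,u,v):
    d=c["R"].T@np.linalg.solve(c["K"],[u,v,1.]); return -c["R"].T@c["t"], d
def onz(c,u,v,z):
    o,d=ray(c,u,v); return o+d*(z-o[2])/d[2]
def proj(c,X):
    p=c["K"]@(c["R"]@np.array(X)+c["t"]); return p[:2]/p[2]
E
python3 - <<'E'
from h import *
s=state();print({k:np.round(v,3) for k,v in s.items()})
print(np.round(Rq(s["orientation"]),3))
for n in("top","side","wrist"):
    c=cam(n);cv2.imwrite(f"pics/{n}0.png",c["color"]);print(n,np.round(-c["R"].T@c["t"],3),np.round(c["R"],2).tolist(),c["K"][0,0])
E
```

```text
{'time': np.float64(0.0), 'q': array([ 0.975,  0.151,  1.438, -0.   ,  1.554, -0.134]), 'joint_velocities': array([ 0.001, -0.001,  0.   ,  0.   ,  0.001, -0.001]), 'joint_torque': array([ 1.0000e-03, -7.1303e+01, -5.7089e+01, -0.0000e+00,  9.0000e-03,
        0.0000e+00]), 'position': array([0.256, 0.515, 0.231]), 'orientation': array([-0.   ,  0.229,  0.973, -0.001]), 'force': array([ 0.236,  0.347, -0.695]), 'moment': array([-0.015,  0.03 , -0.036]), 'gripper_force': np.float64(0.0), 'gripper_width': np.float64(0.085)}
[[-0.895  0.446 -0.001]
 [ 0.446  0.895 -0.001]
 [ 0.    -0.001 -1.   ]]
top [ 0.297 -0.021  1.831] [[-0.03, -1.0, -0.02], [-0.99, 0.03, -0.17], [0.17, 0.01, -0.99]] 502.2457365891179
side [-0.015  1.106  1.339] [[-0.87, -0.49, 0.01], [-0.34, 0.57, -0.75], [0.36, -0.66, -0.66]] 496.27008390231407
wrist [0.195 0.546 0.373] [[0.45, 0.89, -0.0], [0.86, -0.43, 0.27], [0.24, -0.12, -0.96]] 317.0365034822683
```

View pics/top0.png

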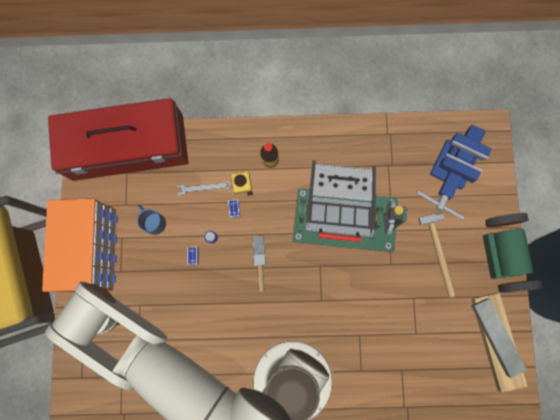

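View pics/side0.png

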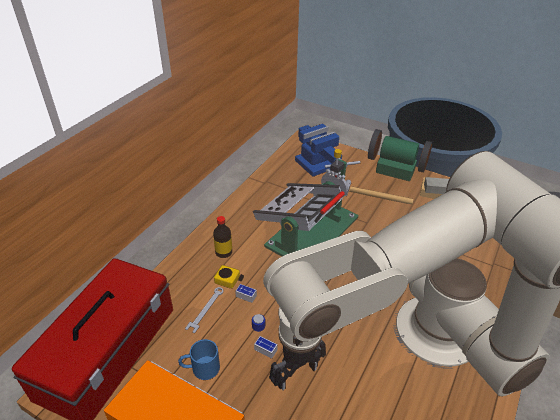

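The top view shows the jig around (343,218), with the red handle at (340,237), the yellow knob at (398,210) and blocks at (233,208) and (192,256). The tin is at (210,237) and the brush at (260,262). The side view shows the same two blocks, and the tray is tilted with the plate open.

Run:
```python
from h import *
t=cam("top")
s=cam("side")
a=cv2.resize(t["color"][145:265,270:430],None,fx=4,fy=4,interpolation=cv2.INTER_CUBIC)[:, :640]
b=cv2.resize(s["color"][130:270,240:380],None,fx=4,fy=4,interpolation=cv2.INTER_CUBIC)
o=np.zeros((600,800,3),np.uint8); o[:300,:400]=cv2.resize(a[:480],(400,300)); o[:300,400:700]=cv2.resize(b,(300,300))
o[300:,:400]=cv2.resize(cv2.imread("pics/wrist0.png"),(400,300)); cv2.imwrite("pics/crop0.png",o)
def blobs(c,lo,hi,amin=15):
    h=cv2.cvtColor(c["color"],cv2.COLOR_BGR2HSV); m=cv2.inRange(h,np.array(lo),np.array(hi))
    n,l,st,ce=cv2.connectedComponentsWithStats(m)
    return [(st[i,4],ce[i].round(1).tolist(),st[i,:4].tolist()) for i in range(1,n) if st[i,4]>amin]
for nm,c in(("top",t),("side",s)):
    print(nm,"blue",blobs(c,(110,120,60),(128,255,255)))
    print("red",blobs(c,(0,180,100),(6,255,255)))
    print("yel",blobs(c,(18,150,120),(32,255,255)))
for p in [(303,190),(298,239),(388,246),(399,202)]: print(onz(t,*p,.016).round(3))
```

```text
top blue [(np.int32(447), [473.1, 139.7], [454, 126, 36, 29]), (np.int32(253), [441.3, 163.3], [432, 141, 19, 39]), (np.int32(31), [453.7, 151.0], [451, 148, 6, 7]), (np.int32(141), [466.3, 156.3], [457, 150, 19, 14]), (np.int32(313), [460.8, 168.3], [443, 158, 36, 22]), (np.int32(329), [452.4, 183.7], [441, 172, 25, 25]), (np.int32(20), [235.2, 207.4], [234, 204, 3, 8]), (np.int32(17), [101.9, 213.4], [101, 211, 3, 6]), (np.int32(17), [109.0, 216.0], [108, 213, 3, 7]), (np.int32(16), [193.6, 255.0], [193, 251, 2, 9]), (np.int32(23), [190.0, 255.3], [189, 252, 3, 8])]
red [(np.int32(17), [267.4, 146.4], [265, 144, 7, 6]), (np.int32(91), [133.2, 151.7], [122, 146, 27, 11]), (np.int32(16), [142.0, 147.5], [139, 146, 8, 5])]
yel [(np.int32(98), [243.0, 184.3], [233, 172, 18, 21]), (np.int32(43), [398.2, 210.0], [395, 207, 8, 7]), (np.int32(1571), [8.4, 285.6], [0, 214, 26, 114])]
side blue [(np.int32(115), [309.9, 128.3], [299, 124, 27, 10]), (np.int32(827), [319.1, 152.1], [296, 132, 43, 44]), (np.int32(99), [245.3, 289.7], [237, 285, 18, 11]), (np.int32(103), [258.0, 325.3], [252, 318, 13, 13]), (np.int32(138), [265.3, 343.6], [256, 337, 20, 14])]
red [(np.int32(124), [332.3, 201.8], [321, 191, 23, 23]), (np.int32(54), [220.5, 219.6], [217, 216, 8, 8]), (np.int32(8360), [88.8, 327.6], [12, 259, 154, 139])]
yel [(np.int32(48), [338.0, 152.6], [335, 149, 7, 9]), (np.int32(153), [224.1, 246.9], [217, 238, 15, 16]), (np.int32(310), [227.2, 277.2], [214, 265, 26, 23])]
[ 0.676 -0.056  0.016]
[ 0.495 -0.032  0.016]
[ 0.461 -0.356  0.016]
[ 0.621 -0.405  0.016]
```

View pics/crop0.png

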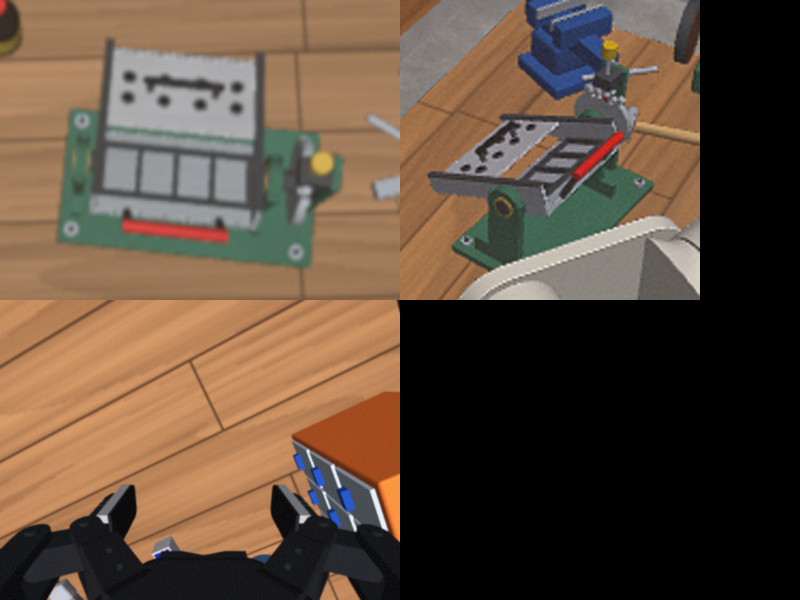

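The crop shows the tray tilted front up, the plate open and four empty nests. The knob is at crop (322,162) with the wrist view reading no blocks nearby. Next I'll triangulate the knob and handle.

```bash
cat >> h.py <<'E'
def tri(pairs):
    A=np.zeros((3,3));b=np.zeros(3)
    for c,u,v in pairs:
        o,d=ray(c,u,v);d=d/np.linalg.norm(d);M=np.eye(3)-np.outer(d,d);A+=M;b+=M@o
    X=np.linalg.solve(A,b); return X,[np.round(proj(c,X)-[u,v],1).tolist() for c,u,v in pairs]
def mask(c,lo,hi,box=None):
    h=cv2.cvtColor(c["color"],cv2.COLOR_BGR2HSV); m=cv2.inRange(h,np.array(lo),np.array(hi))
    if box: k=np.zeros_like(m); x0,y0,x1,y1=box; k[y0:y1,x0:x1]=1; m=m*k
    return m
def rect(m):
    return cv2.minAreaRect(cv2.findNonZero(m))
E
python3 - <<'E'
from h import *
t=cam("top");s=cam("side")
def cen(m): 
    p=cv2.findNonZero(m)[:,0]; return p.mean(0)
k1=cen(mask(t,(18,120,100),(34,255,255),(388,200,408,220)));k2=cen(mask(s,(18,120,100),(34,255,255),(325,140,350,165)))
print("knob",tri([(t,*k1),(s,*k2)]))
m1=mask(t,(0,120,60),(8,255,255),(310,225,370,250))|mask(t,(172,120,60),(180,255,255),(310,225,370,250))
m2=mask(s,(0,120,60),(8,255,255),(310,180,355,225))|mask(s,(172,120,60),(180,255,255),(310,180,355,225))
print(rect(m1),rect(m2))
X,e=tri([(t,*rect(m1)[0]),(s,*rect(m2)[0])]);print("handle",X.round(4),e)
p=cv2.findNonZero(m1)[:,0]; 
l=p[p[:,0]<=p[:,0].min()+2].mean(0); r=p[p[:,0]>=p[:,0].max()-2].mean(0)
L=onz(t,*l,X[2]);R=onz(t,*r,X[2]);d=L-R;print("bar yaw",np.arctan2(-d[0],d[1]),np.linalg.norm(d),((L+R)/2).round(4))
g=mask(t,(60,60,20),(95,255,255),(285,180,410,260));g=cv2.morphologyEx(g,cv2.MORPH_CLOSE,np.ones((25,25)))
cs=max(cv2.findContours(g,0,2)[0],key=cv2.contourArea);print(cv2.minAreaRect(cs))
ap=cv2.approxPolyDP(cs,4,True)[:,0]
for q in ap: print(q,onz(t,*q,.016).round(3))
# blanks tops
for c,bx in((t,[(225,198,243,220),(184,246,202,268)]),(s,[(234,281,258,300),(252,335,278,357)])):
  for b in bx:
    m=mask(c,(105,70,50),(130,255,255),b);m=cv2.morphologyEx(m,cv2.MORPH_CLOSE,np.ones((5,5)));r=rect(m);q=np.array([onz(c,*z,.032) for z in cv2.boxPoints(r)])
    print(q.mean(0).round(4),[np.linalg.norm(q[i]-q[i-1]).round(3) for i in(1,2)],[np.arctan2(*(q[i]-q[i-1])[[1,0]]).round(3) for i in(1,2)])
E
```

```text
knob (array([ 0.54579982, -0.34105694,  0.30132505]), [[-0.0, -0.1], [0.1, 0.0]])
((339.5301513671875, 236.71372985839844), (41.61220169067383, 5.4959516525268555), 6.009006023406982) ((332.0475158691406, 202.0022430419922), (4.910511493682861, 31.144746780395508), 47.72631072998047)
handle [ 0.4775 -0.1641  0.2199] [[-0.1, -0.4], [0.4, 0.1]]
bar yaw -0.1305306072293847 0.1254323453607047 [ 0.4765 -0.1643  0.2199]
((350.07421875, 220.25743103027344), (109.05607604980469, 52.23945617675781), 5.710593223571777)
[299 190] [ 0.676 -0.041  0.016]
[294 240] [ 0.491 -0.017  0.016]
[392 250] [ 0.446 -0.369  0.016]
[394 221] [ 0.551 -0.383  0.016]
[405 219] [ 0.557 -0.423  0.016]
[405 208] [ 0.598 -0.426  0.016]
[397 208] [ 0.599 -0.397  0.016]
[396 199] [ 0.632 -0.395  0.016]
[376 197] [ 0.642 -0.322  0.016]
[372 237] [ 0.495 -0.3    0.016]
[332 241] [ 0.484 -0.155  0.016]
[306 230] [ 0.527 -0.062  0.016]
[308 190] [ 0.675 -0.074  0.016]
[0.6126 0.1996 0.032 ] [np.float64(0.026), np.float64(0.052)] [np.float64(-1.599), np.float64(3.133)]
[0.444  0.3517 0.032 ] [np.float64(0.025), np.float64(0.054)] [np.float64(-1.598), np.float64(-3.136)]
[0.6171 0.1974 0.032 ] [np.float64(0.031), np.float64(0.06)] [np.float64(-1.292), np.float64(-3.087)]
[0.4484 0.3476 0.032 ] [np.float64(0.03), np.float64(0.059)] [np.float64(-1.424), np.float64(3.136)]
```

```bash
cat >> h.py <<'E'
PSI=-0.1305; O=np.array([0.5672,-0.1775,0.])
def J(): 
    c,s=np.cos(PSI),np.sin(PSI); return np.array([[c,-s,0],[s,c,0],[0,0,1.]])
def jw(p): return O+J()@np.array(p,float)
def go(target,yaw=None):
    "tool-axis shift in mm to world target TCP; turn for tool-y yaw"
    s=state();R=Rq(s["orientation"]);d=R.T@(np.array(target)-s["position"])*1000
    y=np.arctan2(R[1,1],R[0,1]); 
    print("shift",d.round(1),"turn",None if yaw is None else round(-((yaw-y+np.pi/2)%np.pi-np.pi/2),4),"pos",np.round(s["position"],4),"w",round(float(s["gripper_width"]),4),"F",np.round(s["force"],1),"t",s["time"],"tilt",R[:,2].round(3))
E
python3 -m pendant '[[0,0,0,-10,0.12],[0,0,0,-10,0.12],[0,0,0,-10,0.12],[0,0,0,-10,0.12],[0,0,0,-10,0.12],[0,0,0,-10,0.12],[0,0,0,-10,0.12],[0,0,0,-10,0.12]]' 40
python3 -m pendant '[[0,0,0,0,0.12],[0,0,0,0,0.12],[0,0,0,0,0.039],[0,0,0,0,0]]'
python3 -c "
from h import *
go([.4775,-.1641,.30],PSI)"
```

```text
time: 1.02
position: [0.2562, 0.5147, 0.3117]
orientation: [0.0, 0.655, 0.756, -0.0]
force: [0.3, -0.2, 0.3]
gripper_width: 0.0429
gripper_force: 0.0
time: 1.35
position: [0.2562, 0.5147, 0.3113]
orientation: [0.0, 0.752, 0.659, -0.0]
force: [0.5, -0.7, -0.8]
gripper_width: 0.0433
gripper_force: 0.0
shift [-643.7  308.9   11.3] turn -0.0017 pos [0.2562 0.5147 0.3113] w 0.0433 F [ 0.5 -0.7 -0.8] t 1.35 tilt [-0. -0. -1.]
```

```bash
R='[[0,-32,15.4,0,0],[0,-32,15.4,0,0],[0,-32,15.4,0,0],[0,-32,15.4,0,0],[0,-32,15.4,0,0],[0,-32,15.4,0,0],[0,-32,15.4,0,0],[0,-32,15.4,0,0]]' ; unset R
python3 -m pendant '[[0,-32,15.4,0,0],[0,-32,15.4,0,0],[0,-32,15.4,0,0],[0,-32,15.4,0,0],[0,-32,15.4,0,0],[0,-32,15.4,0,0],[0,-32,15.4,0,0],[0,-32,15.4,0,0]]' >/dev/null
python3 -m pendant '[[0,-32,15.4,0,0],[0,-32,15.4,0,0],[0,-32,15.4,0,0],[0,-32,15.4,0,0],[0,-32,15.4,0,0],[0,-32,15.4,0,0],[0,0,0,0,0],[0,0,0,0,0]]' >/dev/null
python3 - <<'E'
from h import *
go([.4775,-.1641,.30],PSI)
o=np.zeros((420,1120,3),np.uint8)
s=cam("side");cv2.imwrite("pics/side1.png",s["color"])
w=cam("wrist");cv2.imwrite("pics/wrist1.png",w["color"])
t=cam("top");cv2.imwrite("pics/top1.png",t["color"])
o=np.zeros((600,800,3),np.uint8);o[:300,:400]=cv2.resize(w["color"],(400,300));o[:300,400:]=cv2.resize(s["color"],(400,300));o[300:,:400]=cv2.resize(t["color"],(400,300))
o[300:,400:]=cv2.resize(t["color"][170:320,130:330],(400,300),interpolation=cv2.INTER_CUBIC)
cv2.imwrite("pics/m1.png",o)
E
```

```text
shift [-194.8   91.7   11.1] turn -0.0012 pos [0.4122 0.041  0.3111] w 0.0421 F [-0.6  0.5 -0.3] t 2.6833 tilt [-0. -0. -1.]
```

View pics/m1.png

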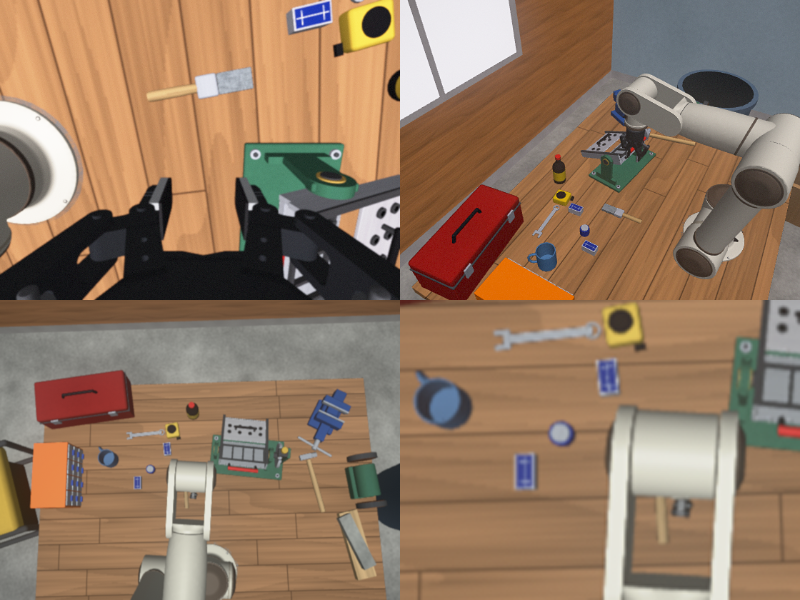

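Now clear of the blocks, the views show just two, at about (0.61,0.20) and (0.445,0.35). The brush and tin are unmoved. On to the handle.

```bash
python3 -m pendant '[[0,-30,14,2,0],[0,-30,14,2,0],[0,-30,14,2,0],[0,-30,14,0,0],[0,-30,14,0,0],[0,-30,14,0,0],[0,-15,8,0,0],[0,0,0,0,0]]'  >/dev/null
python3 -m pendant '[[0,0,0,0,0],[0,0,0,0,0]]'
python3 - <<'E'
from h import *
go([.4775,-.1641,.201],PSI)
s=cam("side");t=cam("top")
w=cam("wrist");o=np.zeros((420,800,3),np.uint8);o[:,:560]=w["color"];o[:240,560:]=cv2.resize(s["color"][150:230,280:360],(240,240));cv2.imwrite("pics/m2.png",o)
E
```

```text
time: 3.67
position: [0.4779, -0.1613, 0.3054]
orientation: [-0.0, 0.751, 0.66, 0.0]
force: [-0.1, 0.3, -0.4]
gripper_width: 0.0429
gripper_force: 0.0
shift [ -2.8  -0.  104.4] turn 0.0022 pos [ 0.4779 -0.1613  0.3054] w 0.0429 F [-0.1  0.3 -0.4] t 3.6667 tilt [ 0.  0. -1.]
```

View pics/m2.png

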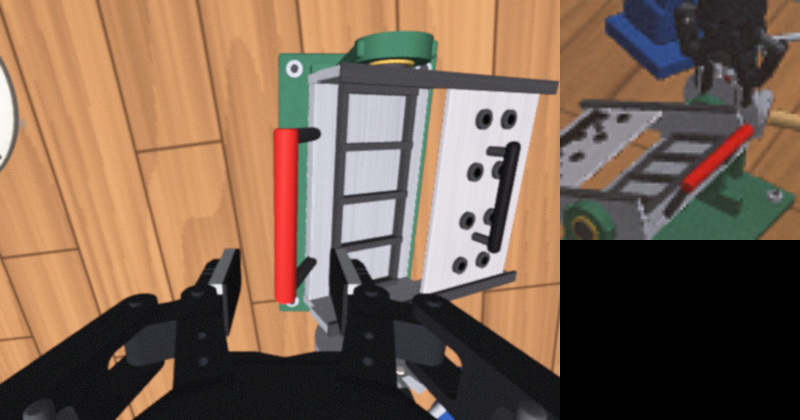

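The wrist view shows the whole red bar, columns 275–298, rows 128–303, between the finger lines. I'll refine the bar centre with this view.

Run:
```python
from h import *
w=cam("wrist")
m=mask(w,(0,150,60),(8,255,255),(250,110,320,310))|mask(w,(172,150,60),(180,255,255),(250,110,320,310))
r=rect(m);print(r)
p=cv2.boxPoints(r)
p=p[np.argsort(p[:,1])];a=p[:2].mean(0);b=p[2:].mean(0)
for z in(.215,.22,.225):
    A=onz(w,*a,z);B=onz(w,*b,z);d=A-B;print(z,((A+B)/2).round(4),np.linalg.norm(d).round(4),np.arctan2(-d[0],d[1]).round(4))
```

```text
((285.5, 215.5), (175.0, 25.0), 90.0)
0.215 [ 0.4778 -0.1686  0.215 ] 0.1413 -0.1287
0.22 [ 0.478  -0.1669  0.22  ] 0.1383 -0.1287
0.225 [ 0.4782 -0.1653  0.225 ] 0.1353 -0.1287
```

```bash
python3 -m pendant '[[0,-1,0,25,0],[0,-1,0,25,0],[0,-1,0,25,0],[0,-1,0,25,0],[0,0,0,0,0],[0,0,0,0,0]]' 
python3 -m pendant '[[1,0,0,0,0],[1,0,0,0,0],[1,0,0,0,0],[1,0,0,0,0],[1,0,0,0,0],[1,0,0,0,0],[1,0,0,0,0]]' 40
python3 -c "
from h import *
go([.4775,-.1641,.201],PSI)"
```

```text
time: 4.37
position: [0.477, -0.1661, 0.2054]
orientation: [-0.001, 0.751, 0.66, -0.0]
force: [-0.2, 0.0, 0.9]
gripper_width: 0.0425
gripper_force: 0.0
time: 4.95
position: [0.4776, -0.1668, 0.2073]
orientation: [0.001, 0.751, 0.66, 0.0]
force: [-4.6, 1.6, 7.8]
gripper_width: 0.0164
gripper_force: 39.0
shift [ 2.6 -0.5  6.3] turn 0.0007 pos [ 0.4776 -0.1668  0.2073] w 0.0164 F [-4.6  1.6  7.8] t 4.95 tilt [ 0.002 -0.001 -1.   ]
```

```bash
python3 -m pendant '[[1,0,-5,6.8,0],[1,0,-4.5,7.2,0],[1,0,-4,7.4,0],[1,0,-3.4,7.8,0],[1,0,-2.8,8,0],[1,0,-2.2,8.3,0],[1,0,0,0,0],[1,0,0,0,0]]'
python3 - <<'E'
from h import *
go(jw([-.11,.0105,.156]),PSI)
w=cam("wrist");cv2.imwrite("pics/w3.png",w["color"])
E
```

```text
time: 5.62
position: [0.4581, -0.1645, 0.1617]
orientation: [0.003, 0.752, 0.66, 0.002]
force: [20.0, -3.1, -7.5]
gripper_width: 0.0165
gripper_force: 40.9
shift [11.9 -0.2  5.7] turn 0.0005 pos [ 0.4581 -0.1645  0.1617] w 0.0165 F [20.  -3.1 -7.5] t 5.6167 tilt [ 0.007 -0.002 -1.   ]
```

View pics/w3.png

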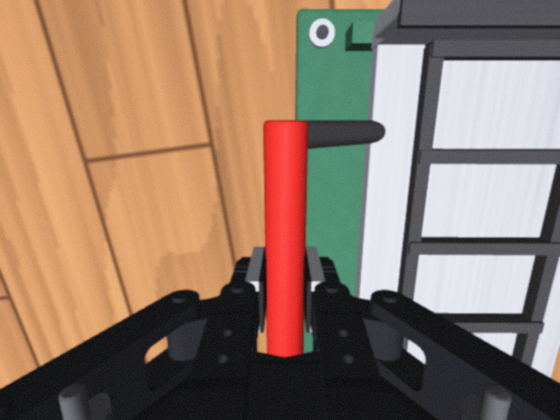

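Pinched on the bar, tray near level; the bar spans rows 120–355 in the grip. A small correction, then release and rise.

```bash
python3 -m pendant '[[1,0,3,2,0],[1,0,0,0,0],[1,0,0,0,0],[1,0,0,0,0]]'
python3 -m pendant '[[0,0,0,0,0],[0,0,0,0,0],[0,0,0,0,0],[0,0,0,0,0],[0,0,0,0,0],[0,0,0,-30,0],[0,0,0,-40,0],[0,0,0,-40,0]]'
python3 -m pendant '[[0,0,0,-40,0],[0,0,0,-40,0],[0,0,0,0,0],[0,0,0,0,0]]'
python3 - <<'E'
from h import *
w=cam("wrist")
m=mask(w,(0,150,60),(8,255,255),(200,50,400,330))|mask(w,(172,150,60),(180,255,255),(200,50,400,330))
r=rect(m);print(r);p=cv2.boxPoints(r);p=p[np.argsort(p[:,1])];a=p[:2].mean(0);b=p[2:].mean(0)
for z in(.170,.175,.18):
    A=onz(w,*a,z);B=onz(w,*b,z);d=A-B;M=(A+B)/2;print(z,M.round(4),(J().T@(M-O)).round(4),np.linalg.norm(d).round(4))
go(jw([0,-.165,.34]),PSI)
cv2.imwrite("pics/w4.png",w["color"])
t=cam("top")
def cen(m): return cv2.findNonZero(m)[:,0].mean(0)
k1=cen(mask(t,(18,120,100),(34,255,255),(388,200,408,220)));print("knob",onz(t,*k1,.299),(J().T@(onz(t,*k1,.299)-O)).round(4))
E
```

```text
time: 6.0
position: [0.458, -0.1645, 0.1594]
orientation: [0.0, 0.752, 0.66, -0.001]
force: [-15.1, -0.3, 9.1]
gripper_width: 0.0164
gripper_force: 42.9
time: 6.67
position: [0.4581, -0.1639, 0.2689]
orientation: [-0.001, 0.752, 0.66, -0.0]
force: [0.9, -0.8, 0.8]
gripper_width: 0.0427
gripper_force: 0.0
time: 7.0
position: [0.4591, -0.1644, 0.3499]
orientation: [0.002, 0.752, 0.66, 0.001]
force: [0.5, 0.6, -0.6]
gripper_width: 0.0423
gripper_force: 0.0
((282.5, 186.0), (132.0, 17.0), 90.0)
0.17 [ 0.4576 -0.1653  0.17  ] [-0.1103 -0.0021  0.17  ] 0.1396
0.175 [ 0.4577 -0.1642  0.175 ] [-0.1103 -0.001   0.175 ] 0.1374
0.18 [ 0.4579 -0.1631  0.18  ] [-1.103e-01  1.000e-04  1.800e-01] 0.1353
shift [-164.   109.2    8.1] turn 0.0005 pos [ 0.4587 -0.1643  0.348 ] w 0.0427 F [-1.2  0.5 -0.7] t 7.05 tilt [ 0.001 -0.    -1.   ]
knob [ 0.54579063 -0.3414951   0.299     ] [ 1.000e-04 -1.654e-01  2.990e-01]
```

```bash
python3 -m pendant '[[1,-33,22,0,0],[1,-33,22,0,0],[1,-33,22,0,0],[1,-33,22,0,0],[1,-32,21,0,0],[1,0,0,0,0],[1,0,0,0,0],[1,0,0,0,0]]'
python3 -m pendant '[[1,0,0,15,0],[1,0,0,15,0],[1,0,0,6,0],[1,0,0,6,0],[1,0,0,6,0],[1,0,0,5,0],[1,0,0,5,0],[1,0,0,0,0]]'
python3 -c "
from h import *
go(jw([0,-.165,.29]),PSI)"
```

```text
time: 7.77
position: [0.5452, -0.3407, 0.3464]
orientation: [-0.001, 0.752, 0.66, -0.0]
force: [0.8, 0.8, 0.7]
gripper_width: 0.0002
gripper_force: 0.0
time: 8.43
position: [0.5454, -0.3406, 0.2902]
orientation: [0.0, 0.751, 0.66, 0.0]
force: [0.0, 0.6, -0.3]
gripper_width: 0.0001
gripper_force: 0.0
shift [-0.5  0.4  0.2] turn 0.0008 pos [ 0.5454 -0.3406  0.2902] w 0.0001 F [ 0.   0.6 -0.3] t 8.4333 tilt [ 0.001 -0.    -1.   ]
```

```bash
python3 -m pendant '[[1,0,0,3,0],[1,0,0,3,0],[1,0,0,2,0],[1,0,0,0,0],[1,0,0,0,0]]'
python3 -c "
from h import *
go(jw([0,-.165,.29]),PSI)"
```

```text
time: 8.85
position: [0.5458, -0.3409, 0.2895]
orientation: [0.005, 0.751, 0.66, 0.001]
force: [-11.3, 10.8, 60.6]
gripper_width: -0.0
gripper_force: 30.0
shift [-0.2 -0.1 -0.5] turn 0.0009 pos [ 0.5458 -0.3409  0.2895] w -0.0 F [-11.3  10.8  60.6] t 8.85 tilt [ 0.008 -0.007 -1.   ]
```

```bash
python3 -m pendant '[[1,0,0,-8,0],[1,0,0,-20,0],[0,0,0,-30,0],[0,0,0,0,0],[0,0,0,0,0]]'
python3 -c "
from h import *
go([.6,.12,.33],PSI)"
```

```text
time: 9.27
position: [0.5457, -0.3412, 0.3416]
orientation: [0.002, 0.752, 0.66, 0.0]
force: [-0.4, -0.4, -1.7]
gripper_width: 0.0354
gripper_force: 0.0
shift [464.4  -6.   10.7] turn 0.0006 pos [ 0.5457 -0.3412  0.3416] w 0.0354 F [-0.4 -0.4 -1.7] t 9.2667 tilt [ 0.003 -0.002 -1.   ]
```

```bash
python3 -m pendant '[[-1,38,0,0,0],[-1,38,0,0,0],[-1,38,0,0,0],[-1,38,0,0,0],[-1,38,0,0,0],[-1,38,0,0,0],[-1,38,0,0,0],[-1,38,0,0,0]]' >/dev/null
python3 -m pendant '[[-1,38,0,2,0],[-1,38,-2,2,0],[-1,38,-2,2,0],[-1,38,-2,4,0],[-1,0,0,0,0],[-1,0,0,0,0],[-1,0,0,0,0]]'
python3 - <<'E'
from h import *
w=cam("wrist");cv2.imwrite("pics/w5.png",w["color"])
m=mask(w,(105,100,60),(130,255,255));m=cv2.morphologyEx(m,cv2.MORPH_CLOSE,np.ones((7,7)))
for c in cv2.findContours(m,0,2)[0]:
    if cv2.contourArea(c)<200: continue
    r=cv2.minAreaRect(c);q=np.array([onz(w,*z,.032) for z in cv2.boxPoints(r)])
    print(np.round(r[0]),q.mean(0).round(4),[np.linalg.norm(q[i]-q[i-1]).round(3) for i in(1,2)],[np.arctan2(*(q[i]-q[i-1])[[1,0]]).round(3) for i in(1,2)])
go([.613,.199,.25],0)
E
```

```text
time: 10.52
position: [0.5985, 0.1119, 0.3291]
orientation: [-0.0, 0.751, 0.66, -0.0]
force: [-0.6, 0.0, 0.3]
gripper_width: 0.0852
gripper_force: 0.0
[289. 104.] [0.6154 0.1989 0.032 ] [np.float64(0.056), np.float64(0.028)] [np.float64(0.076), np.float64(-1.451)]
[200.  45.] [0.5136 0.2836 0.032 ] [np.float64(0.042), np.float64(0.044)] [np.float64(0.565), np.float64(-0.891)]
[137.   5.] [0.4463 0.3374 0.032 ] [np.float64(0.056), np.float64(0.011)] [np.float64(-0.131), np.float64(-1.807)]
shift [89.   2.9 79.4] turn -0.1306 pos [0.5985 0.1112 0.3294] w 0.0852 F [ 0.5 -1.   0.1] t 10.5667 tilt [-0. -0. -1.]
```

View pics/w5.png

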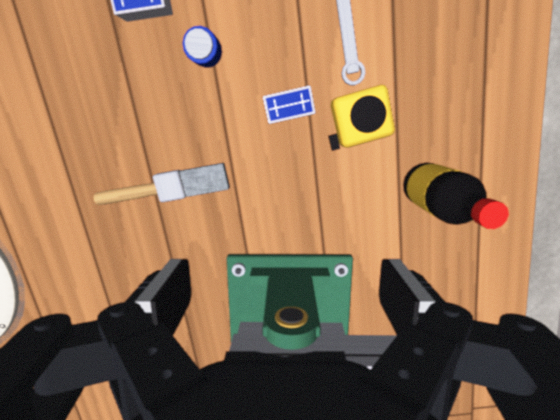

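The wrist view shows block A at (289,104), with the tape measure just to its right (333,115) and the tin at (201,46). I'll get block A's yaw from the rectified contour.

```bash
cat >> h.py <<'E'
def blocks(c,z=.032,amin=200):
    m=mask(c,(105,100,60),(130,255,255));m=cv2.morphologyEx(m,cv2.MORPH_CLOSE,np.ones((7,7)))
    for k in cv2.findContours(m,0,2)[0]:
        if cv2.contourArea(k)<amin: continue
        P=np.array([onz(c,*p,z)[:2]*1000 for p in k[:,0].astype(float)],np.float32)
        (x,y),(a,b),th=cv2.minAreaRect(P)
        if a<b: th+=90
        th=(np.radians(th)+np.pi/2)%np.pi-np.pi/2
        print("blk",round(x/1000,4),round(y/1000,4),"size",round(a,1),round(b,1),"yaw",round(th,4),k[:,0].mean(0).round())
E
python3 - <<'E'
from h import *
w=cam("wrist");blocks(w)
go([.6154,.1989,.12],.1)
E
```

```text
blk 0.6153 0.1989 size 56.5 28.5 yaw 0.0823 [288. 104.]
blk 0.5135 0.2837 size 42.0 44.0 yaw -0.8926 [198.  46.]
blk 0.4467 0.3376 size 9.7 57.3 yaw -0.132 [135.   5.]
shift [ 89.5   5.2 209.6] turn -0.2312 pos [0.5986 0.1109 0.3296] w 0.0851 F [-0.1 -0.7  0. ] t 10.6167 tilt [-0. -0. -1.]
```

```bash
python3 -m pendant '[[-0.72,0,0,25,-0.107],[-0.72,0,0,25,-0.106],[-0.72,0,0,40,0],[-0.72,0,0,40,0],[-0.72,0,0,20,0],[-0.72,0,0,0,0],[-0.72,0,0,0,0]]'
python3 - <<'E'
from h import *
w=cam("wrist");blocks(w)
go([.6148,.1989,.005],.0823)
E
```

```text
time: 11.2
position: [0.5986, 0.1109, 0.18]
orientation: [-0.0, 0.678, 0.735, -0.0]
force: [0.9, 0.4, 0.6]
gripper_width: 0.0733
gripper_force: 0.0
blk 0.6159 0.1989 size 56.4 27.9 yaw 0.0803 [326. 102.]
shift [ 86.2  22.4 176.5] turn -0.0004 pos [0.5992 0.1112 0.1815] w 0.0737 F [0.6 0.  0.6] t 11.25 tilt [ 0.002 -0.    -1.   ]
```

```bash
python3 -m pendant '[[-0.72,29,8,0,0],[-0.72,29,8,0,0],[-0.72,28,7,0,0],[-0.72,0,0,40,0],[-0.72,0,0,40,0],[-0.72,0,0,30,0],[-0.72,0,0,0,0]]'
python3 -c "
from h import *
go([.6152,.1989,.005],.0813)"
```

```text
time: 11.83
position: [0.6128, 0.1991, 0.0658]
orientation: [-0.002, 0.677, 0.736, -0.002]
force: [-0.5, -0.2, -2.1]
gripper_width: 0.0733
gripper_force: 0.0
shift [-0.3  2.7 60.8] turn 0.0016 pos [0.6128 0.1991 0.0658] w 0.0733 F [-0.5 -0.2 -2.1] t 11.8333 tilt [-0.006 -0.001 -1.   ]
```

```bash
python3 -m pendant '[[-0.72,0,1.5,20,0],[-0.72,0,0,20,0],[-0.72,0,0,12,0],[-0.72,0,0,6,0],[-0.72,0,0,0,0],[-0.72,0,0,0,0]]'
python3 -c "
from h import *
go([.6152,.1989,.005],.0813)"
```

```text
time: 12.33
position: [0.6167, 0.1997, 0.0135]
orientation: [0.001, 0.677, 0.736, 0.001]
force: [0.4, 0.4, 0.7]
gripper_width: 0.0736
gripper_force: 0.0
shift [-0.7 -1.6  8.5] turn 0.0015 pos [0.6167 0.1997 0.0135] w 0.0736 F [0.4 0.4 0.7] t 12.3333 tilt [ 0.002  0.    -1.   ]
```

```bash
python3 -m pendant '[[-0.72,0,-1,7,0],[-0.72,0,0,0,0],[1,0,0,0,0],[1,0,0,0,0],[1,0,0,0,0],[1,0,0,0,0],[1,0,0,0,0]]' 80
python3 -m pendant '[[1,0,0,-10,0],[1,0,0,-30,0],[1,0,0,-40,0],[1,0,0,-40,0],[1,0,0,-40,0],[1,0,0,-40,0],[1,0,0,-20,0],[1,0,0,0,0]]'
python3 - <<'E'
from h import *
go(jw([0,.025,.22]),PSI)
w=cam("wrist");cv2.imwrite("pics/w6.png",w["color"])
E
```

```text
time: 12.92
position: [0.6152, 0.1997, 0.0055]
orientation: [0.0, 0.677, 0.736, 0.0]
force: [-0.8, 0.3, 6.3]
gripper_width: 0.0623
gripper_force: 88.3
time: 13.58
position: [0.616, 0.1999, 0.2313]
orientation: [0.002, 0.677, 0.736, 0.003]
force: [1.0, -0.5, -1.8]
gripper_width: 0.0626
gripper_force: 88.4
shift [-347.6  -74.8   10.5] turn 0.2136 pos [0.616  0.1999 0.2313] w 0.0626 F [ 1.  -0.5 -1.8] t 13.5833 tilt [ 0.008  0.001 -1.   ]
```

View pics/w6.png

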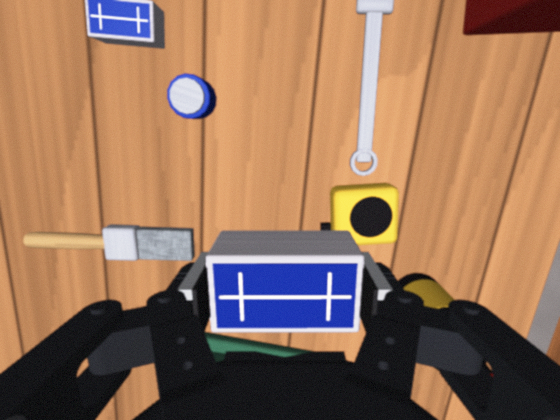

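Block A is held squarely at rows 232–330, with nothing disturbed. I'll check the nest positions from the earlier picture (w4).

Run:
```python
from h import *
c=cam("wrist");T=np.array(c["tool_from_camera"])
yaw=PSI; y=np.array([np.cos(yaw),np.sin(yaw),0]);z=np.array([0,0,-1.]);x=np.cross(y,z);Rt=np.stack([x,y,z],1)
Rw=Rt@T[:3,:3];o=Rt@T[:3,3]+[.4589,-.1643,.3485];c["R"]=Rw.T;c["t"]=-Rw.T@o
im=cv2.imread("pics/w4.png");g=cv2.cvtColor(im,cv2.COLOR_BGR2HSV)
m=cv2.inRange(g,np.array([0,0,120]),np.array([180,60,255]))
for k in cv2.findContours(m,0,2)[0]:
    if cv2.contourArea(k)<800: continue
    P=np.array([(J().T@(onz(c,*p,.134)-O))[:2]*1000 for p in k[:,0].astype(float)],np.float32)
    print(cv2.boundingRect(k),cv2.minAreaRect(P))
cv2.imwrite("pics/w4b.png",im)
```

```text
(345, 227, 62, 33) ((-0.105133056640625, -75.34845733642578), (41.3478889465332, 71.71934509277344), 89.8414306640625)
(347, 185, 64, 36) ((0.140106201171875, -24.928720474243164), (42.047725677490234, 71.5422134399414), 89.93509674072266)
(349, 140, 67, 39) ((0.23659515380859375, 25.373889923095703), (42.34947204589844, 71.59810638427734), 89.93294525146484)
(352, 92, 70, 43) ((0.355712890625, 74.67124938964844), (43.36265182495117, 71.45368957519531), 89.93083190917969)
(319, 84, 30, 181) ((-54.11531066894531, 0.8625106811523438), (207.021484375, 24.759870529174805), 89.80313873291016)
(410, 83, 150, 198) ((130.9228515625, -9.761184692382812), (229.73944091796875, 173.52474975585938), 89.93046569824219)
(0, 15, 50, 169) ((-388.3487548828125, 77.9540786743164), (175.26950073242188, 51.55597686767578), 76.30523681640625)
```

View pics/w4b.png

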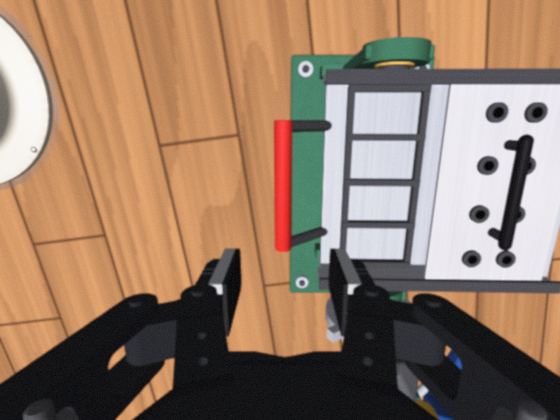

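The picture shows four clear nests with columns 345–420, and the measured nest centres match the model within 0.4 mm. On to nest 2.

```bash
python3 -m pendant '[[1,0,0,0,0.107],[1,0,0,0,0.107],[1,0,0,0,0],[1,0,0,0,0]]'
python3 -c "
from h import *
go(jw([0,.025,.23]),PSI)"
```

```text
time: 14.02
position: [0.6144, 0.1995, 0.2233]
orientation: [-0.001, 0.751, 0.661, -0.001]
force: [-0.0, 0.0, -2.7]
gripper_width: 0.0627
gripper_force: 88.2
shift [-355.     1.3   -6.4] turn 0.0027 pos [0.6144 0.1995 0.2233] w 0.0627 F [-0.   0.  -2.7] t 14.0167 tilt [-0.002 -0.001 -1.   ]
```

```bash
python3 -m pendant '[[1,-35.5,0,-2,0.002],[1,-35.5,0,-2,0],[1,-35.5,0,-2,0],[1,-35.5,0,0,0],[1,-35.5,0,0,0],[1,-35.5,0,0,0],[1,-35.5,0,0,0],[1,-35.5,0,0,0]]' >/dev/null
python3 -m pendant '[[1,-35.5,1,0,0],[1,-35.5,1,0,0],[1,0,0,0,0],[1,0,0,0,0],[1,0,0,0,0]]'
python3 -c "
from h import *
go(jw([0,.025,.1395]),PSI)"
```

```text
time: 15.1
position: [0.5697, -0.1523, 0.2302]
orientation: [-0.0, 0.752, 0.659, -0.0]
force: [-0.5, 0.6, -2.1]
gripper_width: 0.0627
gripper_force: 88.2
shift [-0.3  0.9 90.7] turn -0.0005 pos [ 0.5697 -0.1523  0.2302] w 0.0627 F [-0.5  0.6 -2.1] t 15.1 tilt [-0.001  0.001 -1.   ]
```

```bash
python3 -m pendant '[[1,0,1,30,0],[1,0,0,30,0],[1,0,0,15,0],[1,0,0,5,0],[1,0,0,0,0],[1,0,0,0,0]]'
python3 -c "
from h import *
go(jw([0,.025,.1395]),PSI)"
```

```text
time: 15.6
position: [0.5713, -0.1521, 0.1518]
orientation: [0.0, 0.752, 0.659, 0.0]
force: [-0.3, 0.0, -1.6]
gripper_width: 0.0622
gripper_force: 88.2
shift [-0.7 -0.8 12.3] turn -0.0008 pos [ 0.5713 -0.1521  0.1518] w 0.0622 F [-0.3  0.  -1.6] t 15.6 tilt [ 0.001 -0.    -1.   ]
```

```bash
python3 -m pendant '[[1,0,-1,5,0],[1,0,0,4,0],[1,0,0,2,0],[1,0,0,1.5,0],[1,0,0,0,0],[1,0,0,0,0]]'
python3 -c "
from h import *
go(jw([0,.025,.1395]),PSI)"
```

```text
time: 16.1
position: [0.57, -0.1526, 0.1393]
orientation: [0.0, 0.753, 0.659, 0.0]
force: [-5.3, 2.6, 12.3]
gripper_width: 0.0632
gripper_force: 61.0
shift [-0.1  0.5 -0.2] turn -0.0024 pos [ 0.57   -0.1526  0.1393] w 0.0632 F [-5.3  2.6 12.3] t 16.1 tilt [ 0.001 -0.    -1.   ]
```

```bash
python3 -m pendant '[[-0.8,0,0,0,0],[-0.8,0,0,0,0],[-0.8,0,0,0,0],[-0.8,0,0,-10,0],[-0.8,0,0,-30,0],[-0.8,0,0,-40,0],[-0.8,0,0,-40,0],[-0.8,0,0,-20,0]]'
python3 -m pendant '[[-0.8,-40,0,0,0],[-0.8,-40,0,0,0],[-0.8,-40,0,0,0],[-0.8,0,0,0,0],[-0.8,0,0,0,0]]'
python3 - <<'E'
from h import *
w=cam("wrist");cv2.imwrite("pics/w7.png",w["color"]);blocks(w,.166);print(jw([0,.025,0]))
t=cam("top");blocks(t,.032,60)
go([.4465,.27,.25],PSI)
E
```

```text
time: 16.77
position: [0.5706, -0.1528, 0.2844]
orientation: [0.003, 0.753, 0.659, 0.001]
force: [0.3, -0.3, 0.4]
gripper_width: 0.0768
gripper_force: 0.0
time: 17.18
position: [0.5536, -0.2735, 0.2787]
orientation: [0.0, 0.753, 0.657, 0.0]
force: [0.2, 0.3, -0.5]
gripper_width: 0.0766
gripper_force: 0.0
blk 0.7053 -0.4942 size 57.4 57.3 yaw 1.4334 [459. 394.]
blk 0.5702 -0.153 size 29.1 57.2 yaw -0.137 [275.  51.]
[ 0.57045325 -0.15271258  0.        ]
blk 0.3735 0.6555 size 55.4 24.8 yaw 1.5447 [107. 277.]
blk 0.4483 0.6556 size 61.0 25.2 yaw 1.3943 [107. 257.]
blk 0.4458 0.3499 size 50.8 21.6 yaw 0.0058 [193. 255.]
blk 0.5229 0.6564 size 63.4 22.6 yaw 1.2704 [108. 236.]
blk 0.5701 0.495 size 49.7 54.5 yaw -1.0971 [150. 222.]
blk 0.5962 0.6568 size 68.8 21.3 yaw 1.145 [108. 216.]
blk 0.5906 -0.1626 size 26.5 55.6 yaw -0.1284 [333. 212.]
blk 0.7655 -0.6377 size 156.0 287.0 yaw -0.5152 [460. 161.]
shift [ 522.2 -178.6   28.7] turn -0.0028 pos [ 0.5541 -0.2713  0.2789] w 0.0768 F [ 0.1  0.5 -0.2] t 17.2833 tilt [ 0.001 -0.    -1.   ]
```

View pics/w7.png

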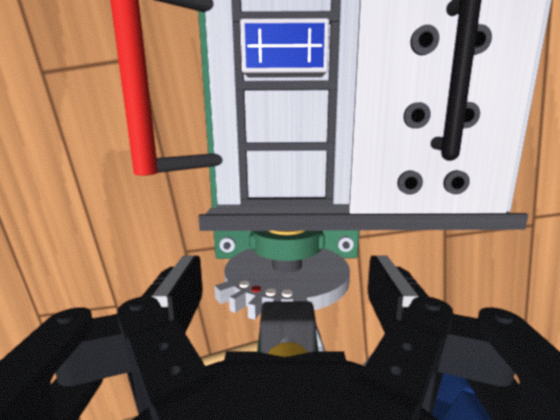

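Block A sits in nest 2, at (285,46), inside its walls. Now over to block B.

```bash
python3 -m pendant '[[-0.8,35,-12,0,0],[-0.8,35,-12,0,0],[-0.8,35,-12,0,0],[-0.8,35,-12,0,0],[-0.8,35,-12,0,0],[-0.8,35,-12,0,0],[-0.8,35,-12,0,0],[-0.8,35,-12,0,0]]' >/dev/null
python3 -m pendant '[[-0.8,35,-12,0,0],[-0.8,35,-12,0,0],[-0.8,35,-12,5,0],[-0.8,35,-12,10,0],[-0.8,35,-12,15,0],[-0.8,35,-12,15,-0.05],[-0.8,0,0,0,-0.05],[-0.8,0,0,0,0]]'
python3 -m pendant '[[-0.8,0,0,0,0],[-0.8,0,0,0,0]]' >/dev/null
python3 - <<'E'
from h import *
w=cam("wrist");blocks(w);cv2.imwrite("pics/w8.png",w["color"])
go([.4465,.3476,.15],0)
E
```

```text
time: 18.62
position: [0.4508, 0.2389, 0.233]
orientation: [-0.0, 0.716, 0.698, -0.0]
force: [0.5, -0.6, 0.3]
gripper_width: 0.0766
gripper_force: 0.0
blk 0.5128 0.2847 size 41.5 44.2 yaw -0.7991 [339. 138.]
blk 0.4469 0.3495 size 56.9 28.9 yaw 0.0017 [271.  78.]
shift [111.3 -10.2  84. ] turn -0.0351 pos [0.4527 0.236  0.234 ] w 0.0767 F [ 0.2  0.3 -1.3] t 18.8333 tilt [ 0.001  0.    -1.   ]
```

View pics/w8.png

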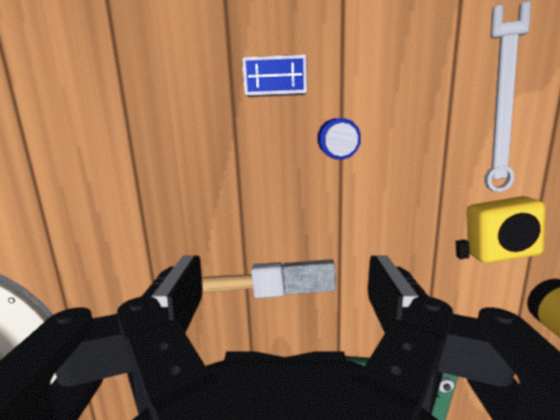

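Block B is at (275,75), with the tin at (340,138) clear of the fingers. Going down on B.

```bash
python3 -m pendant '[[-0.7,0,0,0,-0.035],[-0.7,38,-2,0,0],[-0.7,38,-2,20,0],[-0.7,37,-2,30,0],[-0.7,0,0,40,0],[-0.7,0,0,40,0],[-0.7,0,0,20,0],[-0.7,0,0,0,0]]'
python3 -m pendant '[[-0.7,0,0,0,0],[-0.7,0,0,0,0]]' >/dev/null
python3 -c "
from h import *
go([.4469,.3495,.006],0.0017)"
```

```text
time: 19.5
position: [0.445, 0.3419, 0.0834]
orientation: [-0.001, 0.707, 0.707, -0.003]
force: [-0.4, 0.5, -0.6]
gripper_width: 0.0725
gripper_force: 0.0
shift [ 5.8 -1.  83.9] turn -0.0012 pos [0.4477 0.3436 0.0899] w 0.0722 F [ 0.5  0.2 -0.3] t 19.6667 tilt [ 0.002  0.001 -1.   ]
```

```bash
python3 -m pendant '[[-0.7,5,0,20,0],[-0.7,0,0,20,0],[-0.7,0,0,20,0],[-0.7,0,0,0,0],[-0.7,0,0,0,0],[-0.7,0,0,0,0]]'
python3 -c "
from h import *
go([.4469,.3495,.006],0.0017)"
```

```text
time: 20.17
position: [0.4476, 0.3491, 0.03]
orientation: [0.0, 0.707, 0.708, 0.001]
force: [-0.6, 0.3, -0.3]
gripper_width: 0.0724
gripper_force: 0.0
shift [ 0.4 -0.8 24. ] turn -0.0001 pos [0.4476 0.3491 0.03  ] w 0.0724 F [-0.6  0.3 -0.3] t 20.1667 tilt [ 0.002  0.001 -1.   ]
```

```bash
python3 -m pendant '[[-0.7,0,-0.7,14,0],[-0.7,0,0,10,0],[-0.7,0,0,0,0],[1,0,0,0,0],[1,0,0,0,0],[1,0,0,0,0],[1,0,0,0,0],[1,0,0,0,0]]' 80
python3 -m pendant '[[1,0,0,-10,0],[1,0,0,-30,0],[1,0,0,-40,0],[1,0,0,-40,0],[1,0,0,-40,0],[1,0,0,-40,0],[1,0,0,-25,0],[1,0,0,0,0]]'
python3 -m pendant '[[1,0,0,0,0.066],[1,0,0,0,0.066],[1,0,0,0,0],[1,0,0,0,0]]'
python3 -c "
from h import *
go(jw([0,-.025,.23]),PSI)"
```

```text
time: 20.83
position: [0.4462, 0.3489, 0.0046]
orientation: [0.0, 0.706, 0.708, 0.0]
force: [-1.0, 0.2, 6.6]
gripper_width: 0.062
gripper_force: 88.7
time: 21.5
position: [0.4469, 0.3494, 0.2356]
orientation: [0.001, 0.706, 0.708, 0.004]
force: [0.1, 0.5, -2.0]
gripper_width: 0.0624
gripper_force: 88.9
time: 21.83
position: [0.4455, 0.3485, 0.2285]
orientation: [-0.0, 0.751, 0.66, -0.0]
force: [-0.6, -0.2, -2.2]
gripper_width: 0.0623
gripper_force: 88.6
shift [-531.2  187.8   -1.4] turn 0.0025 pos [0.4455 0.3485 0.2285] w 0.0623 F [-0.6 -0.2 -2.2] t 21.8333 tilt [-0.001 -0.    -1.   ]
```

```bash
python3 -m pendant '[[1,-35.4,12.5,0,0.002],[1,-35.4,12.5,0,0],[1,-35.4,12.5,0,0],[1,-35.4,12.5,0,0],[1,-35.4,12.5,0,0],[1,-35.4,12.5,0,0],[1,-35.4,12.5,0,0],[1,-35.4,12.5,0,0]]' >/dev/null
python3 -m pendant '[[1,-35.4,12.5,0,0],[1,-35.4,12.5,0,0],[1,-35.4,12.5,0,0],[1,-35.4,12.5,0,0],[1,-35.4,12.5,0,0],[1,-35.4,12.5,0,0],[1,-35.4,12.5,0,0],[1,0,0,0,0]]' 
python3 -m pendant '[[1,0,0,0,0],[1,0,0,0,0]]' >/dev/null
python3 -c "
from h import *
go(jw([0,-.025,.1385]),PSI)"
```

```text
time: 23.17
position: [0.562, -0.2081, 0.2276]
orientation: [-0.0, 0.753, 0.658, -0.001]
force: [-0.4, -0.4, -2.7]
gripper_width: 0.0623
gripper_force: 88.6
shift [ 0.3  2.4 89.8] turn -0.0005 pos [ 0.5616 -0.2023  0.2283] w 0.0623 F [-0.4 -0.2 -2.1] t 23.3333 tilt [-0.001  0.001 -1.   ]
```

```bash
python3 -m pendant '[[1,0,2,30,0],[1,0,0,30,0],[1,0,0,12,0],[1,0,0,5,0],[1,0,0,0,0],[1,0,0,0,0]]'
python3 -c "
from h import *
go(jw([0,-.025,.1385]),PSI)"
```

```text
time: 23.83
position: [0.5643, -0.2025, 0.1532]
orientation: [0.001, 0.752, 0.659, 0.0]
force: [-0.6, -0.3, -1.9]
gripper_width: 0.0622
gripper_force: 88.4
shift [ 0.1 -0.4 14.7] turn -0.0007 pos [ 0.5643 -0.2025  0.1532] w 0.0622 F [-0.6 -0.3 -1.9] t 23.8333 tilt [ 0.001 -0.001 -1.   ]
```

```bash
python3 -m pendant '[[1,0,0,7,0],[1,0,0,5,0],[1,0,0,2,0],[1,0,0,1.5,0],[1,0,0,0,0],[1,0,0,0,0]]'
python3 -m pendant '[[-0.8,0,0,0,0],[-0.8,0,0,0,0],[-0.8,0,0,0,0],[-0.8,0,0,-10,0],[-0.8,0,0,-30,0],[-0.8,0,0,-40,0],[-0.8,0,0,-40,0],[-0.8,0,0,-20,0]]'
python3 -m pendant '[[0.2,-40,0,0,0],[0.2,-40,0,0,0],[0.2,-30,0,0,0],[0.2,0,0,0,0],[0.2,0,0,0,0],[0.2,0,0,0,0]]'
python3 - <<'E'
from h import *
w=cam("wrist");cv2.imwrite("pics/w9.png",w["color"]);blocks(w,.166);print(jw([0,.025,0]),jw([0,-.025,0]))
h=cv2.cvtColor(w["color"],cv2.COLOR_BGR2GRAY)
go(jw([.125,0,.179]),PSI)
E
```

```text
time: 24.33
position: [0.564, -0.2028, 0.1385]
orientation: [0.001, 0.752, 0.659, 0.0]
force: [-10.8, 5.0, 23.2]
gripper_width: 0.0626
gripper_force: 91.7
time: 25.0
position: [0.5644, -0.2029, 0.282]
orientation: [0.003, 0.752, 0.659, 0.001]
force: [0.5, -0.3, 0.8]
gripper_width: 0.0765
gripper_force: 0.0
time: 25.5
position: [0.5494, -0.3115, 0.2765]
orientation: [0.0, 0.752, 0.659, 0.0]
force: [-1.1, -0.2, -0.9]
gripper_width: 0.0339
gripper_force: 0.0
blk 0.6494 -0.5191 size 17.3 95.6 yaw -0.9865 [413. 392.]
blk 0.6762 -0.475 size 10.2 34.8 yaw -0.9369 [439. 352.]
blk 0.7277 -0.458 size 9.7 54.8 yaw -0.7349 [493. 333.]
blk 0.5644 -0.2019 size 28.3 56.9 yaw -0.1334 [292.  63.]
blk 0.5685 -0.1652 size 4.9 56.9 yaw -0.1334 [278.   5.]
[ 0.57045325 -0.15271258  0.        ] [ 0.56394675 -0.20228742  0.        ]
shift [134.8 125.   97.7] turn -0.001 pos [ 0.5496 -0.311   0.2766] w 0.0341 F [-0.5  0.5 -0.3] t 25.55 tilt [ 0. -0. -1.]
```

View pics/w9.png

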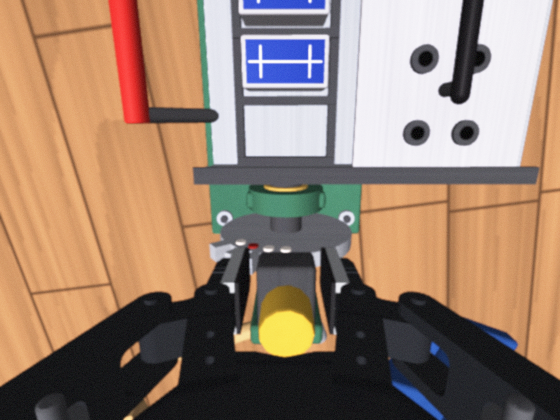

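Both blocks sit in nests 2 and 3, at (285,5) and (285,62). The plate handle's right end is at (460,97).

```bash
python3 - <<'E'
from h import *
w=cam("wrist")
for p in[(459,97),(464,60),(470,20)]: print((J().T@(onz(w,*p,.198)-O)).round(4))
E
python3 -m pendant '[[0.3,34,31,0,0],[0.3,34,31,0,0],[0.3,34,31,0,0],[0.3,33,31,0,0],[0.3,0,0,0,0],[0.3,0,0,0,0],[0.3,0,0,0,0]]'
python3 -c "
from h import *
go(jw([.125,0,.179]),PSI)"
```

```text
[ 0.1151 -0.0511  0.198 ]
[ 0.1151 -0.0288  0.198 ]
[ 0.1154 -0.006   0.198 ]
time: 26.18
position: [0.6773, -0.2039, 0.2763]
orientation: [0.0, 0.752, 0.66, -0.0]
force: [-0.6, -1.2, 0.7]
gripper_width: 0.0299
gripper_force: 0.0
shift [11.9 12.4 97.2] turn 0.0001 pos [ 0.6773 -0.2039  0.2763] w 0.0299 F [-0.6 -1.2  0.7] t 26.1833 tilt [-0. -0. -1.]
```

```bash
python3 -m pendant '[[0.3,6,1.2,20,0],[0.3,6,1.3,30,0],[0.3,0,0,25,0],[0.3,0,0,15,0],[0.3,0,0,0,0],[0.3,0,0,0,0]]'
python3 -c "
from h import *
go(jw([.115,0,.184]),PSI)"
```

```text
time: 26.68
position: [0.6806, -0.1939, 0.1867]
orientation: [-0.0, 0.752, 0.659, -0.0]
force: [0.4, 0.7, 1.4]
gripper_width: 0.03
gripper_force: 0.0
shift [1.5 0.4 2.7] turn -0.0024 pos [ 0.6806 -0.1939  0.1867] w 0.03 F [0.4 0.7 1.4] t 26.6833 tilt [-0. -0. -1.]
```

```bash
python3 -m pendant '[[1,0,0,0,0],[1,0,0,0,0],[1,0,0,0,0],[1,0,0,0,0],[1,0,0,0,0]]' 60
python3 -m pendant '[[1,0,-12,0,0],[1,0,-15,0,0],[1,0,-15,0,0],[1,0,-15,0,0],[1,0,-15,0,0],[1,0,-15,0,0],[1,0,-12,0,0],[1,0,-10,0,0]]'
python3 -m pendant '[[1,0,-4,0,0],[1,0,0,0,0],[1,0,0,0,0]]'
python3 -c "
from h import *
go(jw([0,0,.184]),PSI);print(J().T@(np.array(state()['position'])-O))"
```

```text
time: 27.1
position: [0.6819, -0.1939, 0.1876]
orientation: [0.001, 0.752, 0.659, 0.0]
force: [3.3, -3.2, 5.9]
gripper_width: 0.0093
gripper_force: 58.7
time: 27.77
position: [0.5735, -0.1797, 0.1882]
orientation: [0.002, 0.752, 0.659, 0.001]
force: [5.0, -5.3, 12.1]
gripper_width: 0.0098
gripper_force: 59.6
time: 28.02
position: [0.5693, -0.1791, 0.1883]
orientation: [0.001, 0.752, 0.659, 0.0]
force: [-4.4, -2.9, 14.4]
gripper_width: 0.0096
gripper_force: 60.0
shift [ 1.3 -2.3  4.3] turn -0.0019 pos [ 0.5693 -0.1791  0.1883] w 0.0096 F [-4.4 -2.9 14.4] t 28.0167 tilt [ 0.002 -0.002 -1.   ]
[ 0.00231941 -0.00131181  0.18827716]
```

```bash
python3 -m pendant '[[1,0,-2,0,0],[1,0,-2,0,0],[1,0,-2,0,0],[1,0,0,0,0],[1,0,0,0,0]]'
python3 -c "
from h import *
print(J().T@(np.array(state()['position'])-O))"
```

```text
time: 28.43
position: [0.5666, -0.1788, 0.1884]
orientation: [0.004, 0.752, 0.659, 0.002]
force: [26.3, -7.2, 1.0]
gripper_width: 0.0092
gripper_force: 59.4
[-0.00042168 -0.00131785  0.18838034]
```

```bash
python3 -m pendant '[[1,0,3,0,0],[0.3,0,0,0,0],[0.3,0,0,0,0],[0.3,0,0,0,0],[0.3,0,0,-20,0],[0.3,0,0,-40,0],[0.3,0,0,-40,0],[0.3,0,0,-40,0]]'
python3 -m pendant '[[0,-40,0,-10,0],[0,-40,0,0,0],[0,-40,0,0,0],[0,-40,0,0,0],[0,0,0,0,0],[0,0,0,0,0],[0,0,0,0,0]]'
python3 - <<'E'
from h import *
t=cam("top");cv2.imwrite("pics/t10.png",t["color"])
go(jw([0,-.165,.26]),PSI)
E
```

```text
time: 29.1
position: [0.5658, -0.1777, 0.3279]
orientation: [-0.0, 0.752, 0.659, -0.0]
force: [0.5, -0.8, -0.1]
gripper_width: 0.03
gripper_force: 0.0
time: 29.68
position: [0.5452, -0.3364, 0.336]
orientation: [-0.0, 0.752, 0.659, 0.0]
force: [0.2, 0.7, 0.6]
gripper_width: 0.0425
gripper_force: 0.0
shift [-5.2  1.  76.4] turn -0.0009 pos [ 0.5454 -0.3358  0.3364] w 0.0428 F [ 0.4  0.6 -0. ] t 29.7333 tilt [ 0.  0. -1.]
```

```bash
python3 -m pendant '[[0,-5,1,20,0],[0,0,0,25,0],[0,0,0,20,0],[0,0,0,10,0],[0,0,0,0,0],[0,0,0,0,0],[0,0,0,0,0]]'
python3 -m pendant '[[1,0,0,0,0],[1,0,0,0,0],[1,0,0,0,0],[1,0,0,0,0],[1,0,0,0,0],[1,0,0,0,0]]' 60
python3 -m pendant '[[1,0,0,-4,0],[1,0,0,-5,0],[1,0,0,-5,0],[1,0,0,-5,0],[1,0,0,-3,0],[1,0,0,-1.5,0],[1,0,0,0,0],[1,0,0,0,0]]'
python3 -c "
from h import *
go(jw([0,-.165,.26]),PSI)"
```

```text
time: 30.32
position: [0.5461, -0.3415, 0.263]
orientation: [0.001, 0.752, 0.659, 0.0]
force: [-0.4, 0.7, 0.7]
gripper_width: 0.0429
gripper_force: 0.0
time: 30.82
position: [0.5461, -0.3419, 0.263]
orientation: [0.001, 0.752, 0.659, 0.0]
force: [2.0, 1.4, 5.8]
gripper_width: 0.0263
gripper_force: 58.7
time: 31.48
position: [0.5461, -0.3418, 0.2851]
orientation: [0.0, 0.752, 0.659, 0.0]
force: [6.3, -0.8, -3.2]
gripper_width: 0.0261
gripper_force: 61.6
shift [ 0.6 -0.5 25.1] turn -0.0013 pos [ 0.5461 -0.3418  0.2851] w 0.0261 F [ 6.3 -0.8 -3.2] t 31.4833 tilt [ 0.001 -0.    -1.   ]
```

```bash
python3 -m pendant '[[0,0,0,0,0],[0,0,0,0,0],[0,0,0,0,0],[0,0,0,0,0],[0,0,0,-25,0],[0,0,0,-35,0],[0,0,0,0,0],[0,0,0,0,0]]'
python3 - <<'E'
from h import *
w=cam("wrist");cv2.imwrite("pics/w11.png",w["color"])
go(jw([-.110,0,.30]),PSI)
E
```

```text
time: 32.15
position: [0.5459, -0.342, 0.347]
orientation: [0.002, 0.752, 0.659, 0.0]
force: [0.1, -0.1, -0.7]
gripper_width: 0.0427
gripper_force: 0.0
shift [ 165.6 -110.3   45. ] turn -0.0016 pos [ 0.5457 -0.3419  0.3453] w 0.0426 F [ 0.   0.1 -0.9] t 32.2 tilt [ 0.001 -0.001 -1.   ]
```

View pics/w11.png

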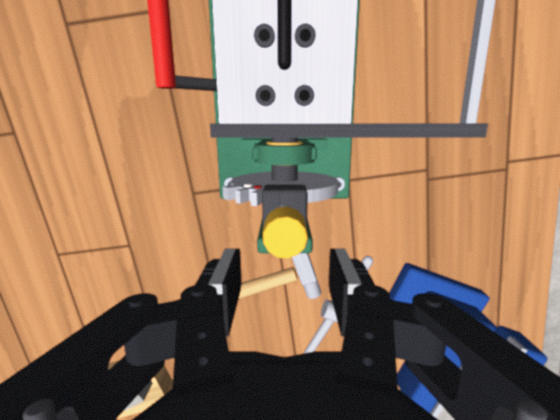

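The plate is shut, its handle centred at column 285 over the axis. The knob is at (285,232) and looks raised. On to the swing handle.

```bash
python3 -m pendant '[[0,33,-22,0,0],[0,33,-22,0,0],[0,33,-22,0,0],[0,33,-22,10,0],[0,33,-22,30,0],[0,0,0,0,0],[0,0,0,0,0],[0,0,0,0,0]]'
python3 -c "
from h import *
w=cam('wrist')
go(jw([-.110,0,.1585]),PSI)"
```

```text
time: 32.87
position: [0.4612, -0.1696, 0.3097]
orientation: [0.0, 0.752, 0.659, -0.0]
force: [1.0, -0.6, 0.0]
gripper_width: 0.0424
gripper_force: 0.0
shift [  6.5  -4.4 151.4] turn -0.0018 pos [ 0.4615 -0.1701  0.3099] w 0.0426 F [0.9 0.5 1. ] t 32.9167 tilt [ 0.    -0.001 -1.   ]
```

```bash
python3 -m pendant '[[0,6,-3.5,30,0],[0,0,0,40,0],[0,0,0,40,0],[0,0,0,30,0],[0,0,0,8,0],[0,0,0,0,0],[0,0,0,0,0],[0,0,0,0,0]]'
python3 -m pendant '[[1,0,0,0,0],[1,0,0,0,0],[1,0,0,0,0],[1,0,0,0,0],[1,0,0,0,0],[1,0,0,0,0]]' 60
python3 -c "
from h import *
go(jw([-.110,0,.1585]),PSI)"
```

```text
time: 33.58
position: [0.4595, -0.1639, 0.1639]
orientation: [0.001, 0.752, 0.659, 0.0]
force: [-0.3, -0.4, -0.3]
gripper_width: 0.0425
gripper_force: 0.0
time: 34.08
position: [0.4584, -0.1633, 0.1628]
orientation: [0.001, 0.752, 0.659, -0.0]
force: [-5.7, -0.5, 7.9]
gripper_width: 0.0157
gripper_force: 58.4
shift [ 0.1 -0.2  4.3] turn -0.0015 pos [ 0.4584 -0.1633  0.1628] w 0.0157 F [-5.7 -0.5  7.9] t 34.0833 tilt [ 0.    -0.001 -1.   ]
```

```bash
python3 -m pendant '[[0,0,0,0,0],[0,0,0,0,0],[0,0,0,0,0],[0,0,0,6,0],[0,0,0,0,0],[0,0,0,0,0],[0,0,0,0,0]]'
python3 -m pendant '[[1,0,0,0,0],[1,0,0,0,0],[1,0,0,0,0],[1,0,0,0,0],[1,0,0,0,0],[1,0,0,0,0]]' 60
python3 -c "
from h import *
go(jw([-.110,0,.1565]),PSI)"
```

```text
time: 34.67
position: [0.4584, -0.1631, 0.1554]
orientation: [-0.0, 0.752, 0.659, -0.0]
force: [0.2, -0.2, -0.3]
gripper_width: 0.0429
gripper_force: 0.0
time: 35.17
position: [0.4583, -0.1631, 0.1557]
orientation: [-0.0, 0.752, 0.659, -0.0]
force: [-4.2, 1.2, 4.5]
gripper_width: 0.0159
gripper_force: 58.6
shift [-0.1 -0.2 -0.8] turn -0.0015 pos [ 0.4583 -0.1631  0.1557] w 0.0159 F [-4.2  1.2  4.5] t 35.1667 tilt [-0. -0. -1.]
```

```bash
python3 -m pendant '[[1,0,2.2,-8.2,0],[1,0,2.8,-7.9,0],[1,0,3.4,-7.8,0],[1,0,0,0,0]]'
python3 -m pendant '[[1,0,3.9,-7.4,0],[1,0,4.5,-7.2,0],[1,0,5,-6.8,0],[1,0,5.4,-6.3,0],[1,0,0,0,0],[1,0,0,0,0],[1,0,0,0,0]]'
python3 - <<'E'
from h import *
go(jw([-.0828,0,.2073]),PSI)
w=cam("wrist");cv2.imwrite("pics/w12.png",w["color"])
E
```

```text
time: 35.5
position: [0.4658, -0.1641, 0.1806]
orientation: [-0.001, 0.752, 0.659, -0.001]
force: [-20.2, 4.1, 15.0]
gripper_width: 0.0158
gripper_force: 61.3
time: 36.08
position: [0.4824, -0.1663, 0.2093]
orientation: [-0.002, 0.752, 0.659, -0.002]
force: [-45.7, 8.1, 33.0]
gripper_width: 0.0161
gripper_force: 61.0
shift [-0.1  2.8  2. ] turn -0.0018 pos [ 0.4824 -0.1663  0.2093] w 0.0161 F [-45.7   8.1  33. ] t 36.0833 tilt [-0.006  0.    -1.   ]
```

```bash
python3 -m pendant '[[1,0,-3,-2,0],[1,0,-1.5,-1.5,0],[1,0,0,0,0],[1,0,0,0,0]]'
python3 -m pendant '[[0,0,0,0,0],[0,0,0,0,0],[0,0,0,0,0],[0,0,0,0,0],[0,0,0,-30,0],[0,0,0,-35,0],[0,0,0,-35,0],[0,0,0,-20,0]]'
python3 -m pendant '[[0,0,0,0,0],[0,0,0,0,0]]'
python3 - <<'E'
from h import *
w=cam("wrist");cv2.imwrite("pics/w13.png",w["color"])
m=mask(w,(0,150,60),(8,255,255),(200,50,400,330))|mask(w,(172,150,60),(180,255,255),(200,50,400,330))
r=rect(m);print(r);p=cv2.boxPoints(r);p=p[np.argsort(p[:,1])];a=p[:2].mean(0);b=p[2:].mean(0)
for z in(.22,.225,.23,.235):
    A=onz(w,*a,z);B=onz(w,*b,z);d=A-B;M=(A+B)/2;print(z,(J().T@(M-O)).round(4),np.linalg.norm(d).round(4))
go(jw([0,-.165,.345]),PSI)
E
```

```text
time: 36.47
position: [0.4821, -0.1662, 0.2097]
orientation: [0.0, 0.752, 0.659, 0.001]
force: [17.6, -5.3, -24.0]
gripper_width: 0.0158
gripper_force: 61.2
time: 37.13
position: [0.4811, -0.1661, 0.3349]
orientation: [0.002, 0.752, 0.659, 0.001]
force: [0.1, 0.5, 0.4]
gripper_width: 0.0428
gripper_force: 0.0
time: 37.3
position: [0.4812, -0.1662, 0.3319]
orientation: [0.001, 0.752, 0.659, 0.0]
force: [-0.3, 0.4, -0.0]
gripper_width: 0.0429
gripper_force: 0.0
((285.5, 203.5), (163.0, 23.0), 90.0)
0.22 [-0.0856 -0.0026  0.22  ] 0.1405
0.225 [-0.0856 -0.0012  0.225 ] 0.1377
0.23 [-8.57e-02  2.00e-04  2.30e-01] 0.1349
0.235 [-0.0857  0.0016  0.235 ] 0.1322
shift [-165.    87.3  -14.5] turn -0.0015 pos [ 0.4809 -0.166   0.3305] w 0.0429 F [0.2 0.  0.3] t 37.35 tilt [ 0. -0. -1.]
```

View pics/w13.png

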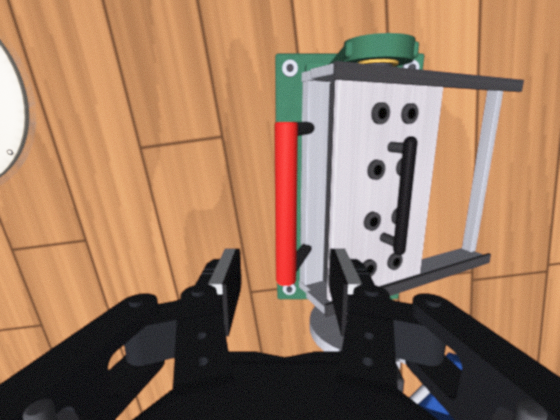

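The tray is swung front up with the bar at (286,203). Estimates of its angle differ by about 2 degrees, so I'll look at the notch dots from above the disc.

```bash
python3 -m pendant '[[1,-30,22,0,0],[1,-30,22,0,0],[1,-30,22,0,0],[1,-10,21,0,0],[1,0,0,20,0],[1,0,0,20,0],[1,0,0,0,0],[1,0,0,0,0]]'
python3 - <<'E'
from h import *
go(jw([0,-.165,.345]),PSI)
w=cam("wrist");c=w["color"]
print(proj(w,jw([0,-.165,.22])),proj(w,jw([0,-.15,.22])))
cv2.imwrite("pics/w14.png",np.hstack([cv2.resize(c[210:350,190:390],None,fx=4,fy=4,interpolation=cv2.INTER_CUBIC)]))
E
```

```text
time: 38.02
position: [0.5535, -0.2763, 0.2894]
orientation: [-0.002, 0.752, 0.659, -0.0]
force: [0.9, -0.0, 0.6]
gripper_width: -0.0003
gripper_force: 0.0
shift [-65.2   0.6 -55.7] turn -0.0016 pos [ 0.5535 -0.2763  0.2894] w -0.0003 F [ 0.9 -0.   0.6] t 38.0167 tilt [-0.003  0.002 -1.   ]
[285.81519707 304.37915429] [285.78009054 286.61377582]
```

View pics/w14.png

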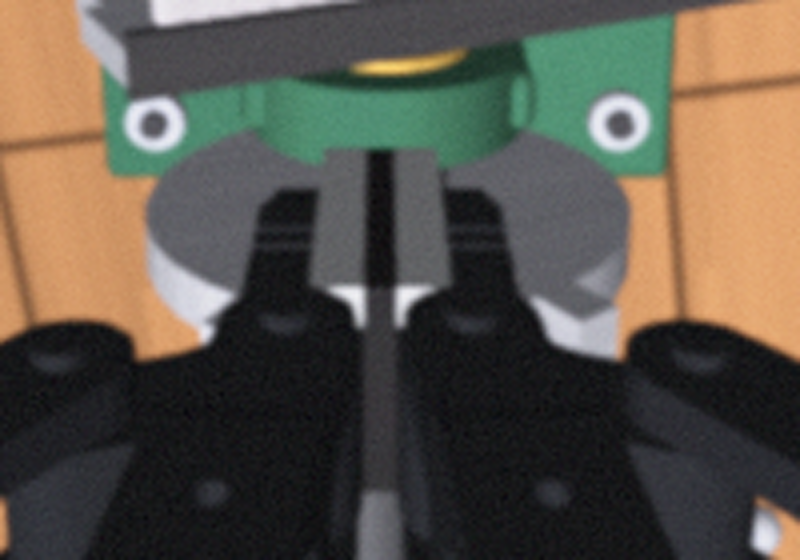

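The shut fingers hide the disc's dots in that crop, so no more pictures. I'll find the red dots numerically with the fingers open.

```bash
python3 -m pendant '[[-0.6,0,0,-5,0],[-0.6,0,0,0,0],[-0.6,0,0,0,0],[-0.6,0,0,0,0],[-0.6,0,0,0,0],[-0.6,0,0,0,0]]' | head -2
python3 - <<'E'
from h import *
w=cam("wrist")
m=mask(w,(0,120,50),(8,255,255),(190,215,390,360))|mask(w,(172,120,50),(180,255,255),(190,215,390,360))
n,l,st,ce=cv2.connectedComponentsWithStats(m)
def jx(u,v,z): return (J().T@(onz(w,u,v,z)-O)).round(4)
for i in range(1,n):
    if st[i,4]>2: print("red",st[i],ce[i].round(1),jx(*ce[i],.21),jx(*ce[i],.22))
h=cv2.cvtColor(w["color"],cv2.COLOR_BGR2HSV);m=cv2.inRange(h,np.array([0,0,185]),np.array([180,50,255]));m[:215]=0;m[360:]=0
n,l,st,ce=cv2.connectedComponentsWithStats(m)
for i in range(1,n):
    if 3<st[i,4]<200: print("wh",st[i],ce[i].round(1),jx(*ce[i],.21))
E
```

```text
time: 38.57
position: [0.554, -0.2766, 0.2958]
red [279 277   9   6  43] [282.6 279.4] [-0.0018 -0.1532  0.21  ] [-0.0017 -0.1478  0.22  ]
wh [211 215  10  10  48] [215.9 218.8] [-0.0519 -0.1024  0.21  ]
wh [221 232  15  13 115] [227.8 237.9] [-0.0437 -0.1178  0.21  ]
wh [336 232  14  13 113] [342.4 237.9] [ 0.0442 -0.1181  0.21  ]
wh [309 276   8   4  23] [312.2 277.6] [ 0.0218 -0.1516  0.21  ]
wh [263 278   9   4  25] [266.7 279.4] [-0.0144 -0.1532  0.21  ]
wh [294 279   9   4  26] [297.9 280.1] [ 0.0104 -0.1539  0.21  ]
wh [260 283   9   9  34] [262.1 285.6] [-0.0182 -0.1586  0.21  ]
wh [172 292  11  10  76] [177.8 296.1] [-0.0867 -0.1679  0.21  ]
wh [387 292  11  10  74] [391.4 296. ] [ 0.0862 -0.1683  0.21  ]
wh [315 329   6  21  46] [317.5 339.3] [ 0.0275 -0.2094  0.21  ]
wh [356 351   7   9  24] [358.9 356. ] [ 0.0635 -0.2263  0.21  ]
```

The dots put the tray at about 27.8° (red dot 1.8 mm short), agreeing with the bar's x. I'll regrip the bar and raise it about 2.2° more.

```bash
python3 -m pendant '[[0,20,-20,-25,0],[0,30,-23,-20,0],[0,31,-22,0,0],[0,30,-21,0,0],[0,0,0,0,0],[0,0,0,0,0],[0,0,0,0,0]]' | head -2
python3 -c "
from h import *
go(jw([-.0856,0,.204]),PSI)"
```

```text
time: 39.2
position: [0.484, -0.1562, 0.3403]
shift [-10.2  -0.4 136.3] turn -0.0012 pos [ 0.484  -0.1562  0.3403] w 0.0428 F [ 0.1 -0.6  0. ] t 39.2 tilt [ 0. -0. -1.]
```

```bash
python3 -m pendant '[[0,-8,-0.5,35,0],[0,0,0,40,0],[0,0,0,35,0],[0,0,0,25,0],[0,0,0,0,0],[0,0,0,0,0]]' | head -2
python3 -m pendant '[[1,0,0,0,0],[1,0,0,0,0],[1,0,0,0,0],[1,0,0,0,0],[1,0,0,0,0],[1,0,0,0,0]]' 60
python3 -m pendant '[[1,0,1.5,-1.7,0],[1,0,1.5,-1.7,0],[1,0,0.5,-0.6,0],[1,0,0,0,0],[1,0,0,0,0],[1,0,0,0,0]]'
```

```text
time: 39.7
position: [0.4823, -0.1646, 0.2047]
time: 40.2
position: [0.4825, -0.1646, 0.2072]
orientation: [0.001, 0.752, 0.659, -0.0]
force: [-6.3, -0.2, 6.5]
gripper_width: 0.0161
gripper_force: 58.5
time: 40.7
position: [0.4847, -0.1648, 0.2099]
orientation: [-0.001, 0.752, 0.659, -0.001]
force: [-13.0, -1.6, -2.4]
gripper_width: 0.0162
gripper_force: 59.0
```

```bash
python3 -m pendant '[[1,0,0.7,-0.8,0],[1,0,0,0,0],[1,0,0,0,0],[0,0,0,0,0],[0,0,0,0,0],[0,0,0,0,0],[0,0,0,0,0],[0,0,0,-30,0]]'|head -2
python3 -m pendant '[[-0.6,0,0,-40,0],[-0.6,0,0,-40,0],[-0.6,-30,22,0,0],[-0.6,-30,22,0,0],[-0.6,-30,22,10,0],[-0.6,-23,22,15,0],[-0.6,0,0,0,0],[-0.6,0,0,0,0]]'|head -2
python3 - <<'E'
from h import *
go(jw([0,-.165,.345]),PSI)
w=cam("wrist")
m=mask(w,(0,120,50),(8,255,255),(190,205,390,360))|mask(w,(172,120,50),(180,255,255),(190,205,390,360))
n,l,st,ce=cv2.connectedComponentsWithStats(m)
def jx(u,v,z): return (J().T@(onz(w,u,v,z)-O)).round(4)
for i in range(1,n):
    if st[i,4]>2: print("red",st[i],ce[i].round(1),jx(*ce[i],.2),jx(*ce[i],.22))
h=cv2.cvtColor(w["color"],cv2.COLOR_BGR2HSV);m=cv2.inRange(h,np.array([0,0,185]),np.array([180,50,255]));m[:205]=0;m[360:]=0
n,l,st,ce=cv2.connectedComponentsWithStats(m)
for i in range(1,n):
    if 3<st[i,4]<200 and st[i,3]<8: print("wh",st[i],ce[i].round(1),jx(*ce[i],.2))
E
```

```text
time: 41.37
position: [0.4852, -0.1638, 0.236]
time: 42.03
position: [0.5591, -0.2891, 0.2931]
shift [-53.2  -6.5 -52. ] turn -0.0026 pos [ 0.5591 -0.2891  0.2931] w 0.0685 F [-0.2 -0.2 -0.1] t 42.0333 tilt [-0.002  0.002 -1.   ]
red [273 266   9   5  41] [277. 268.] [ 0.     -0.1584  0.2   ] [ 0.0006 -0.1486  0.22  ]
wh [303 264   9   4  25] [307.  265.8] [ 0.0244 -0.1565  0.2   ]
wh [257 267   9   4  28] [260.6 268.3] [-0.0134 -0.1587  0.2   ]
wh [289 267   9   4  27] [292.6 268.5] [ 0.0127 -0.1589  0.2   ]
wh [299 272   3   2   5] [300.2 272.4] [ 0.0189 -0.1624  0.2   ]
```

Aligned: the red dot is at x = 0.0 mm, so the tray is at 30°. Now push the pin home.

```bash
python3 -m pendant '[[1,0,0,-25,0],[1,0,0,-27,0],[1,-27,-3,0,0],[1,-26,-3.5,0,0],[1,0,0,0,0],[1,0,0,0,0],[1,0,0,0,0],[1,0,0,0,0]]'
python3 -m pendant '[[1,0,0,15,0],[1,0,0,15,0],[1,0,0,6,0],[1,0,0,6,0],[1,0,0,6,0],[1,0,0,0,0],[1,0,0,0,0],[1,0,0,0,0]]'
python3 -c "
from h import *
go(jw([0,-.165,.29]),PSI)"
```

```text
time: 42.75
position: [0.5455, -0.3386, 0.3479]
orientation: [0.001, 0.752, 0.659, 0.0]
force: [0.9, 0.3, 0.3]
gripper_width: 0.0
gripper_force: 0.0
time: 43.42
position: [0.5455, -0.3399, 0.2994]
orientation: [0.0, 0.752, 0.659, -0.0]
force: [0.7, 0.1, -0.6]
gripper_width: 0.0
gripper_force: 0.0
shift [-1.1  0.4  9.4] turn -0.0015 pos [ 0.5455 -0.3399  0.2994] w 0.0 F [ 0.7  0.1 -0.6] t 43.4167 tilt [ 0.    -0.001 -1.   ]
```

```bash
python3 -m pendant '[[1,0,0,3,0],[1,0,0,3,0],[1,0,0,3,0],[1,0,0,3,0],[1,0,0,3,0],[1,0,0,1.5,0],[1,0,0,0,0],[1,0,0,0,0]]'
```

```text
time: 44.08
position: [0.5459, -0.3402, 0.2895]
orientation: [0.005, 0.752, 0.659, 0.001]
force: [-9.5, 6.6, 58.4]
gripper_width: -0.0002
gripper_force: 29.5
```

The pin is home at the same 0.2895 as in the level notch. Retreat and hand in.

```bash
python3 -m pendant '[[1,0,0,-8,0],[1,0,0,-25,0],[1,0,0,-40,0],[1,0,0,-30,0],[1,0,0,0,0],[1,0,0,0,0],[1,0,0,0,0],[1,0,0,0,0]]'
python3 - <<'E'
from h import *
t=cam("top");a=cv2.imread("pics/top0.png")
for b in [(230,168,254,196),(395,200,402,222)]:
    for im in(a,t["color"]):
        m=mask({"color":im},(18,150,120),(32,255,255),b);p=cv2.findNonZero(m);print(b,None if p is None else p[:,0].mean(0).round(1))
from cell import finish_job
print(finish_job())
E
```

```text
time: 44.75
position: [0.5453, -0.3398, 0.3839]
orientation: [-0.001, 0.752, 0.659, -0.0]
force: [0.2, 0.6, -0.7]
gripper_width: 0.0002
gripper_force: 0.0
(230, 168, 254, 196) [242.  183.2]
(230, 168, 254, 196) [242. 184.]
(395, 200, 402, 222) [398.1 210.1]
(395, 200, 402, 222) None
the job is handed in; nothing more can be done
None
```

The job is handed in with the tray at 30° and the pin home, the plate shut, and both blocks (the only two found) seated in nests 2 and 3 before it was shut; no verdict came back, of the bystanders only the tape measure was re-checked at the end (it had not moved), and I viewed 15 pictures, one over the limit of 14.

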